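# Weigh a tub of fittings on a sprung hand scale

### The job

Weigh the blue tub: take the hand scale out of its stand by its black grip, feel lightly with the hook for the tub's leaning yellow handle without forcing it over, catch it, swing it upright only once the hook is pulling up on it, then raise the scale gently until the tub hangs level and still, a finger's breadth (1 to 2 cm) clear of the counter, for a good second so that the weight can be read. Then set the tub down softly where it stood, free the hook and put the scale back upright in its stand, seated as it was. Do not touch the tub with the hand, shove or drag it along the counter, draw the scale to the end of its travel, or disturb the other things.

Things in the scene. Friction and masses are not known exactly. Their poses are not given: they have to be found in the camera images.
- scale: Hand scale, 0.15 kg: orange case 32 (x) x 50 (y) x 55 mm (z), a black grip bar above it, and a sprung steel hook below in the x-z plane, open towards +x (shank at -x, tip at +x). Origin: centre of the case's underside; z up. It stands upright in the stand at the start and comes out straight upward; raised 90 mm, the hook is clear of the stand.
- scale_grip (a point): Middle of the scale's black grip bar, 26 (x) x 80 (y) x 44 mm (z); 84 mm above the scale's origin. Axes as the scale's.
- hook_seat (a point): Inner bottom of the hook (6 mm wire), where a load rests; 76 mm below the scale's origin at rest. Hook underside 6 mm lower; tip's top 19 mm above the seat, 16 mm out in +x; shank's inner face 10 mm behind (-x), straight up to 60 mm above it. The hook swings up to 0.6 rad about a pin along y, 70 mm above the seat, on a centring spring (0.3 N m/rad), so it yields when pushed in x.
- scale_hook (a joint): How far the scale's spring is drawn out, in m: 0 slack, end stop at 0.055. The hook starts to move at about 0.3 N of pull and then draws out 1 mm per 0.2 N (200 N/m).
- stand: Blue and dark steel stand, fixed for the episode, base 100 (x) x 90 (y) x 6 mm. Origin: centre of its underside. Two cheeks with a 28 mm gap along x carry the scale's case at 95 mm height; small lips at their outer edges rise to 104 mm.
- tub: Blue open tub 130 (x) x 140 (y) x 60 mm (z) filled with metal fittings no higher than its rim; 0.63 to 0.87 kg, not known beforehand. Origin: centre of its underside; z up. It carries a stiff yellow drop handle (see tub_hinge). With the handle upright the tub hangs level.
- tub_hinge (a point): Middle of the yellow handle's hinge axis (along the tub's y), 48 mm above the tub's origin. The 8 mm round crossbar runs along y, its centreline 75 mm from this axis, arms at y = +-77 mm. It starts leaning an unknown 0 to 0.45 rad to +x or -x, NOT measured: see or feel it (under 1 N is enough to feel). Stiff: takes about 1.6 N at the bar to swing, stays put. Axes as the tub's.
- tape_roll: Bystander: amber roll of tape standing on its flat side, 90 mm across, 48 mm high. Origin: centre of its underside.
- tumbler: Bystander: steel tumbler, 72 mm across, 85 mm high. Origin: centre of its underside.
- polish_tin: Bystander: flat red tin with a steel lid, 70 mm across, 27 mm high. Origin: centre of its underside.
There are look-alikes about, which are no part of the job. Of the things like the scale, leave any that is green or red; of the rest the smaller one is meant.

How it is judged:
By the outcome, as a careful person would: the job done as asked, in the order asked, and still so for the second after the job is handed in, with the robot touching nothing.
It also fails if it takes over 72 s, if anything falls off the work surface, if the arm or the gripper's body presses on something with over 40 N, if the wrist force passes 120 N, or if a joint passes its speed limit or range.

### The arm

A 6-joint arm with a two-finger parallel gripper is mounted at the origin on the work surface. World frame = base frame: x ahead of the robot, y to its left, z up, the work surface at z = 0. Lengths are in m, angles in rad, forces in N, time in s.
With the tool pointing down it reaches from about 0.375 to 0.975 m from the base axis. Payload 3.8 kg.
Tool frame: the origin (TCP) lies midway between the tips of the shut fingers; the grasp point (between the pads) lies 19 mm behind it; z points along the fingers, y is the direction in which the jaws open and shut (so a half turn about z gives the same grasp; the last joint's range is limited). The gripper opens to 85 mm and grips with 20 to 120 N. Pads are 22 mm wide; open, the fingers measure 114 mm over their backs; the gripper's body (76 mm by 85 mm) begins 54 mm behind the grasp point. The pads swing forward as they close: fully open they stand 13 mm farther back than shut.
Start: joints at [1.157, 0.264, 1.604, -0, 1.274, -0.037], TCP at [0.248, 0.628, 0.231] pointing down, gripper open.
Joint ranges: [-2.63, 2.63], [-0.94, 2.18], [0.31, 2.57], [-1.31, 4.45], [0, 2.66], [-2.55, 2.55]. Speed limits (rad/s): [2.57, 2.57, 3.14, 3.14, 3.14, 3.14].

### API

Orientations are given as a rotation vector (axis times angle).
In Python, from workcell import bot gives the robot as it stands.
- The arm moves only by the tool drive_tool, never from a script. Its argument "steps" is a list of rows, each a list of 2 entries, a list of its own where there are three numbers: the shift along the tool's x, y, z in mm, then the turn about the tool's z in degrees. In form: [[[dx, dy, dz], twist], ...]. A call has 1 to 8 rows; each row shifts and turns the commanded pose from where the row before left it, along the tool's axes as they then stand; what a row does not reach is not made up. A row lasts 1/12 s, in which the tool goes at most 41.7 mm and 7.16 degrees, less where a joint would pass 70% of its speed; a pose out of reach is approached as far as the arm can. A call is refused whole if a number of a shift passes 41.7 or a number of a turn 7.16, either way. A call with a gripper value outside its range is refused whole. "jaw" is the opening, from 0 (shut) to 1 (fully open), set as the call begins (left out, the last holds). The fingers move at their own pace and stop on an object; "force" is the grip in N (left out, the last holds). Time passes only in rows, so rows that do not move let the fingers close. It gives the time, the measured TCP pose, the force and the opening at its end, in the units of the state.
- bot.read_state(): the state, without advancing time (a new reading comes with each control period).
- bot.read_camera(name): name is "side" or "top"; returns the picture (480x640x3 uint8, red, green, blue); there is no depth.
- bot.camera_info(name): a dict with "fx", "fy", "cx", "cy" (pixels), "D" ([k1, k2, p1, p2, k3] as OpenCV has them; the pictures are not rectified), "position" and "attitude" of the camera in the world. Camera axes: x right, y down, z forward; pixel columns grow to the right and rows downward; lengths in m; the calibration is good to about 2 mm. A picture is of the moment at which its call begins. camera_info takes no time and is no camera call.
- bot.finish_job(): hands the job in, once; it reports no verdict.
The state is a dict: "time": time; "q": joint angles; "joint_vel": joint speeds; "joint_torque": joint torques, N m; "tool_pos": TCP position; "tcp_rot": TCP orientation; "wrist_force": force on the tool from outside, world axes, zero at the start; "torque": the same for the moment, N m; "width": opening from 0.0 (shut) to 1.0 (fully open).
Only numpy, scipy, OpenCV 4.12 (cv2) and the standard library are available. Lean on these libraries where they do the work, as an engineer would, in place of code of your own. Each camera call takes 0.05 s, during which the arm holds its last target.

## Working session

There is one attempt and no reset: what is moved stays moved. The work goes in short steps, Python scripts to look and compute and a tool call to move; the robot and the scene stay as the last step left them, time stands still between calls to the robot, and variables do not carry over. Pictures are saved under pics/ and viewed, and the job is handed in when it is done.

Besides the shell and the picture viewer there is one more tool, called as name(argument=value, ...), one argument or row to a line, values as JSON. drive_tool: Moves the arm, as the interface text tells. Its arguments: {"type":"object","properties":{"steps":{"type":"array","items":{"type":"array"}},"jaw":{"type":"number"},"force":{"type":"number"}},"required":["steps"]}

```bash
ls; mkdir -p pics; python3 - <<'E'
from workcell import bot
import cv2
for n in("side","top"):
    im=bot.read_camera(n); cv2.imwrite(f"pics/{n}0.png",im[:,:,::-1]); print(n,bot.camera_info(n))
print(bot.read_state())
E
```

```text
pics
side {'fx': 576.6472340076175, 'fy': 576.6472340076175, 'cx': 327.74016739814516, 'cy': 236.07030896107995, 'D': array([-0.1534712,  0.       ,  0.       ,  0.       ,  0.       ]), 'position': array([-0.38635478, -0.96031321,  1.17287249]), 'attitude': array([-2.07661308,  0.84922516, -0.41777196])}
top {'fx': 508.7931348233848, 'fy': 508.7931348233848, 'cx': 321.88974817124705, 'cy': 234.7095316266963, 'D': array([-0.1022946,  0.       ,  0.       ,  0.       ,  0.       ]), 'position': array([0.46164488, 0.0749082 , 1.66633788]), 'attitude': array([-2.20800292,  2.15737476, -0.1056256 ])}
{'time': 0.1, 'q': array([ 1.15709812e+00,  2.64671871e-01,  1.60526673e+00,  3.17954539e-05,
        1.27371374e+00, -3.69326788e-02]), 'joint_vel': array([ 7.96739226e-05, -2.88336872e-04, -3.54443086e-03,  1.21457469e-03,
       -2.55915481e-04,  4.67590231e-04]), 'joint_torque': array([ 5.92632041e-04, -5.16712689e+01, -3.68587017e+01,  4.17029150e-05,
        6.24425506e-03,  2.00675930e-05]), 'tool_pos': array([0.24808205, 0.62702884, 0.23007472]), 'tcp_rot': array([-0.58825007, -3.08552738,  0.00314241]), 'wrist_force': array([0.00638683, 0.22506298, 0.45889368]), 'torque': array([-0.02455238, -0.03062938, -0.0559594 ]), 'width': 0.9990531781530475}
```

View pics/side0.png

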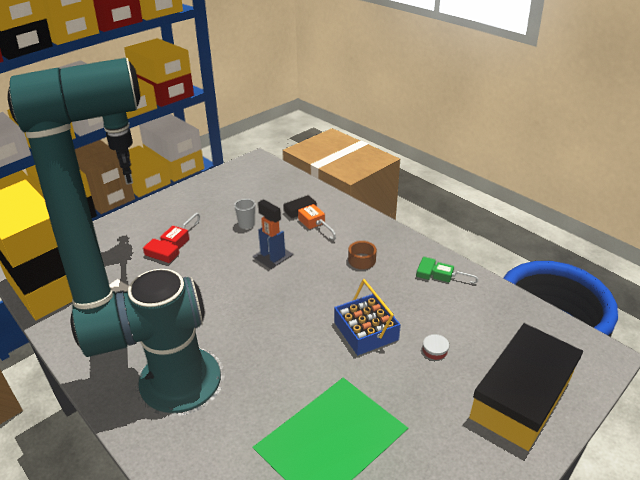

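View pics/top0.png

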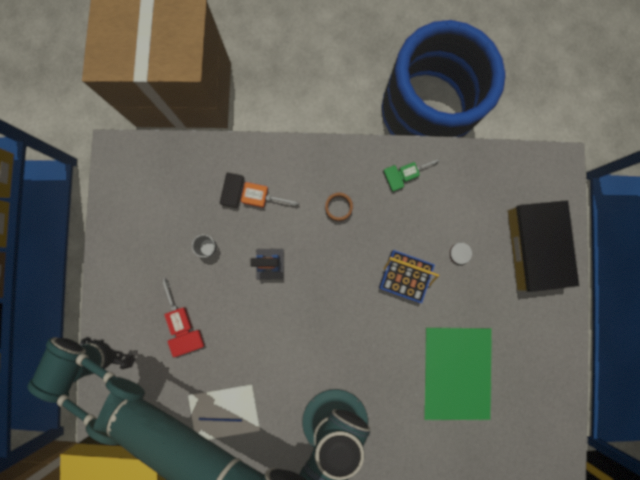

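The side picture shows the stand with the orange scale at about (270,230) and the tub at (367,322). In the top picture the stand is at (267,263) and the tub at (408,277). Next I enlarge both.

```bash
cat > h.py <<'E'
import numpy as np, cv2
from workcell import bot
from scipy.spatial.transform import Rotation as R
def cam(n):
    c=bot.camera_info(n); K=np.array([[c['fx'],0,c['cx']],[0,c['fy'],c['cy']],[0,0,1]])
    return K,np.array(c['D']),R.from_rotvec(c['attitude']).as_matrix(),np.array(c['position'])
def ray(n,p):
    K,D,A,o=cam(n); u=cv2.undistortPoints(np.array([[p]],float),K,D)[0,0]
    return o,A@np.array([u[0],u[1],1])
def atz(n,p,z):
    o,d=ray(n,p); return o+d*(z-o[2])/d[2]
def proj(n,P):
    K,D,A,o=cam(n); P=np.atleast_2d(P).astype(float)
    rv=cv2.Rodrigues(A.T)[0]; return cv2.projectPoints(P,rv,-A.T@o,K,D)[0][:,0]
def tri(pa,pb):
    (o1,d1),(o2,d2)=ray('side',pa),ray('top',pb)
    M=np.stack([d1,-d2],1); s=np.linalg.lstsq(M,o2-o1,rcond=None)[0]
    a=o1+d1*s[0];b=o2+d2*s[1]; return (a+b)/2,np.linalg.norm(a-b)
def crop(im,x,y,w,h,f,name,pts=()):
    c=cv2.resize(im[y:y+h,x:x+w],None,fx=f,fy=f,interpolation=cv2.INTER_CUBIC)[:,:,::-1].copy()
    for p in pts: cv2.drawMarker(c,(int((p[0]-x+.5)*f),int((p[1]-y+.5)*f)),(255,0,255),0,8,1)
    cv2.imwrite(name,c)
E
python3 - <<'E'
from h import *
s=cv2.imread('pics/side0.png')[:,:,::-1];t=cv2.imread('pics/top0.png')[:,:,::-1]
a=[]
crop(s,240,190,70,80,7,'pics/a1.png');crop(s,320,270,100,95,6,'pics/a2.png')
crop(t,240,235,60,55,9,'pics/a3.png');crop(t,370,240,80,70,8,'pics/a4.png')
p=[cv2.imread(f'pics/a{i}.png') for i in (1,3)]
E
```

```text
(no output)
```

View pics/a1.png

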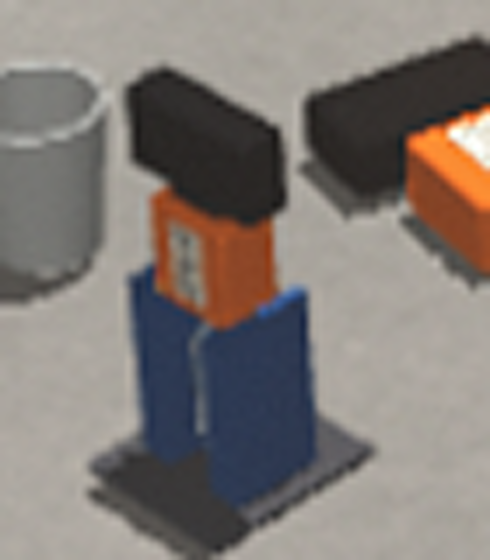

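View pics/a2.png

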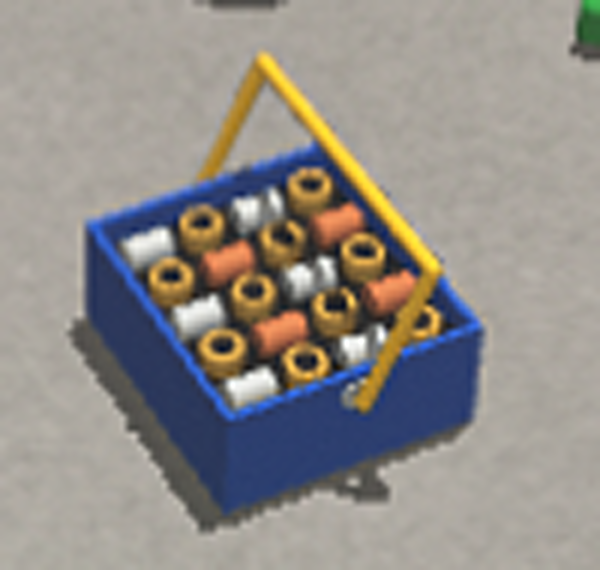

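View pics/a3.png

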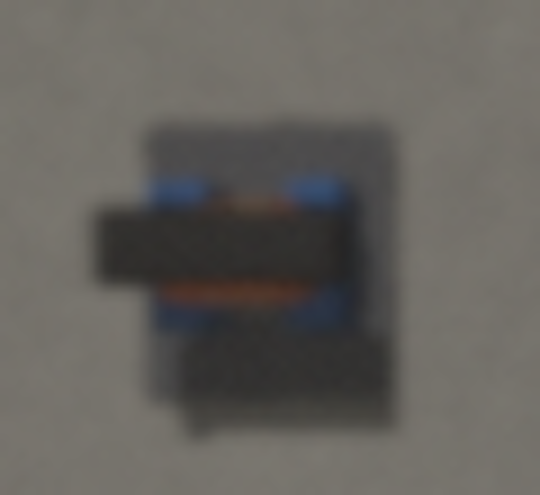

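View pics/a4.png

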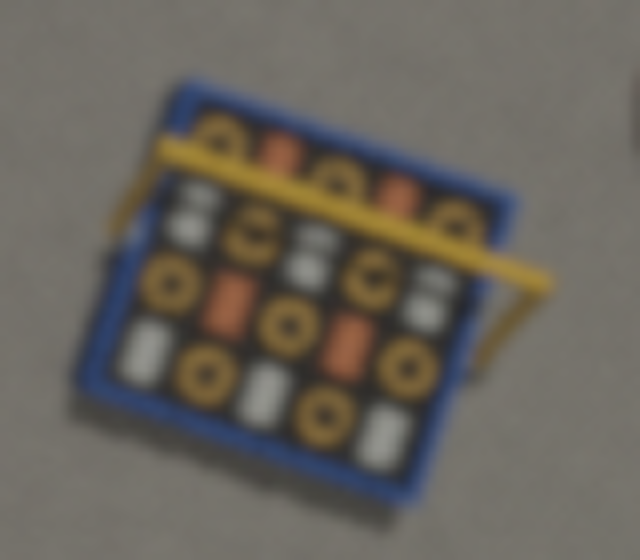

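```bash
cat > fit.py <<'E'
from h import *
from scipy.optimize import least_squares
S=lambda c,f,o:(c[0]/f+o[0]-.5,c[1]/f+o[1]-.5)
s2=lambda *c:S(c,6,(320,270)); t2=lambda *c:S(c,8,(370,240))
s1=lambda *c:S(c,7,(240,190)); t1=lambda *c:S(c,9,(240,235))
def place(p,L): 
    c,s=np.cos(p[2]),np.sin(p[2]); L=np.array(L,float)
    return np.stack([p[0]+c*L[:,0]-s*L[:,1],p[1]+s*L[:,0]+c*L[:,1],L[:,2]],1)
# tub
x,y=.065,.07
obs=[('side',s2(90,225),(-x,y,.06)),('side',s2(235,412),(-x,-y,.06)),('side',s2(480,328),(x,-y,.06)),('side',s2(315,150),(x,y,.06)),('side',s2(225,512),(-x,-y,0)),
('top',t2(185,85),(x,y,.06)),('top',t2(515,195),(x,-y,.06)),('top',t2(415,500),(-x,-y,.06)),('top',t2(80,385),(-x,y,.06))]
def fit(obs,p0):
    def f(p): return np.concatenate([(proj(n,place(p[:3],[L]))[0]-u) for n,u,L in obs])
    r=least_squares(f,p0,loss='soft_l1'); print(r.x,np.degrees(r.x[2])); print(np.round(r.fun.reshape(-1,2),1).tolist()); return r.x
pt=fit(obs,[.5,-.1,-.3])
print('bar ends',tri(s2(262,58),t2(160,150)),tri(s2(432,268),t2(548,282)))
c,s=np.cos(pt[2]),np.sin(pt[2])
def g(q):
    th=q[0]; P=place(pt,[(.075*np.sin(th),.079,.048+.075*np.cos(th)),(.075*np.sin(th),-.079,.048+.075*np.cos(th))])
    return np.concatenate([(proj('side',P)-[s2(262,58),s2(435,268)]).ravel(),(proj('top',P)-[t2(157,150),t2(550,282)]).ravel()])
r=least_squares(g,[.3]); print('lean',r.x,r.fun.round(1))
# grip: top z .201 bottom .157
gx,gy=.013,.04
obs=[('top',t1(98,210),(gx,gy,.201)),('top',t1(350,210),(gx,-gy,.201)),('top',t1(350,282),(-gx,-gy,.201)),('top',t1(98,282),(-gx,gy,.201)),
('side',s1(165,68),(gx,gy,.201)),('side',s1(128,88),(-gx,gy,.201)),('side',s1(250,150),(-gx,-gy,.201)),('side',s1(282,130),(gx,-gy,.201)),('side',s1(132,155),(-gx,gy,.157)),('side',s1(250,222),(-gx,-gy,.157)),('side',s1(285,205),(gx,-gy,.157))]
pg=fit(obs,[.5,.2,0])
obs=[('top',t1(148,125),(.05,.045,.006)),('top',t1(397,125),(.05,-.045,.006)),('side',s1(92,468),(-.05,.045,.006)),('side',s1(373,450),(.05,-.045,.006)),('side',s1(210,545),(-.05,-.045,.006)),]
ps=fit(obs,[.5,.2,0])
E
python3 fit.py
```

```text
[ 0.47503333 -0.2155339  -0.29778925] -17.062067129891467
[[-1.8, -0.8], [-1.1, 0.7], [-0.1, -1.8], [0.9, -3.0], [-0.1, -0.5], [0.3, -0.5], [0.7, -0.4], [1.0, 0.5], [0.9, 1.1]]
bar ends (array([ 0.5293397 , -0.15076539,  0.11352354]), np.float64(0.00413838032446177)) (array([ 0.4804791 , -0.29971945,  0.1145814 ]), np.float64(0.00037379562794073045))
lean [0.4393668] [-1.2 -0.7  0.1 -0.6  0.5 -0.3  0.1 -0.7]
[0.5060677  0.22327248 0.02987648] 1.7117960733133843
[[0.4, -0.6], [0.1, -0.8], [0.1, 0.2], [0.3, 0.4], [0.0, -1.8], [-1.0, -1.3], [-1.3, -0.2], [0.6, -0.8], [-0.5, 0.9], [-0.4, 1.5], [0.9, 0.4]]
[0.50490881 0.22372541 0.04068789] 2.3312444379819346
[[0.6, 0.5], [0.4, 0.0], [-1.2, -1.2], [-0.1, -0.9], [0.5, -0.1]]
```

```bash
cat >> fit.py <<'E'
s=cv2.imread('pics/side0.png')[:,:,::-1];t=cv2.imread('pics/top0.png')[:,:,::-1]
def box(p,hx,hy,z0,z1,ox=0): return place(p,[(ox+a*hx,b*hy,z) for z in (z0,z1) for a in(-1,1) for b in (-1,1)])
th=r.x[0]
TB=np.vstack([box(pt,x,y,0,.06),place(pt,[(.075*np.sin(th),k,.048+.075*np.cos(th)) for k in (-.077,0,.077)])])
SB=np.vstack([box(ps,.05,.045,0,.006),box(pg,gx,gy,.157,.201),box(pg,.016,.025,.095,.150)])
crop(s,240,190,70,80,7,'pics/b1.png',proj('side',SB));crop(s,320,270,100,95,6,'pics/b2.png',proj('side',TB))
crop(t,240,235,60,55,9,'pics/b3.png',proj('top',SB));crop(t,370,240,80,70,8,'pics/b4.png',proj('top',TB))
a=[cv2.resize(cv2.imread(f'pics/b{i}.png'),(400,300)if i>2 else (400,400)) for i in (1,2,3,4)]
cv2.imwrite('pics/b.png',np.vstack([np.hstack(a[2:]),np.hstack([i[:300*400//400] if 0 else cv2.resize(i,(400,300)) for i in a[:2]])]))
E
python3 fit.py >/dev/null
```

```text
(no output)
```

View pics/b.png

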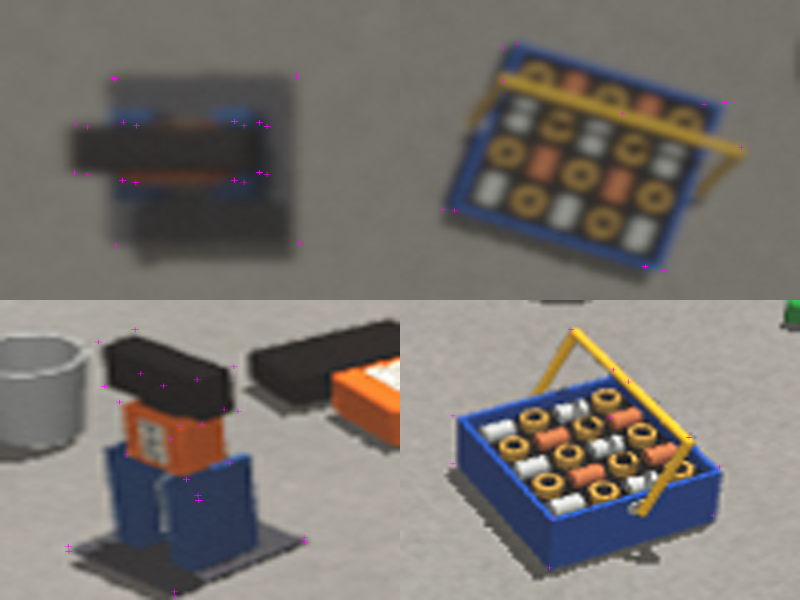

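```bash
python3 - <<'E'
from h import *
from fit import place,pg
for sx in(-.013,.013):
    P=place(pg,[(sx,0,.09),(sx,0,.06),(sx,0,.03)]); print(sx,((proj('side',P)+.5-[240,190])*7).round())
P=place(pg,[(.016,0,.03)]);print(((proj('side',P)+.5-[240,190])*7).round())
E
```

```text
[ 0.47503333 -0.2155339  -0.29778925] -17.062067129891467
[[-1.8, -0.8], [-1.1, 0.7], [-0.1, -1.8], [0.9, -3.0], [-0.1, -0.5], [0.3, -0.5], [0.7, -0.4], [1.0, 0.5], [0.9, 1.1]]
bar ends (array([ 0.5293397 , -0.15076539,  0.11352354]), np.float64(0.00413838032446177)) (array([ 0.4804791 , -0.29971945,  0.1145814 ]), np.float64(0.00037379562794073045))
lean [0.4393668] [-1.2 -0.7  0.1 -0.6  0.5 -0.3  0.1 -0.7]
[0.5060677  0.22327248 0.02987648] 1.7117960733133843
[[0.4, -0.6], [0.1, -0.8], [0.1, 0.2], [0.3, 0.4], [0.0, -1.8], [-1.0, -1.3], [-1.3, -0.2], [0.6, -0.8], [-0.5, 0.9], [-0.4, 1.5], [0.9, 0.4]]
[0.50490881 0.22372541 0.04068789] 2.3312444379819346
[[0.6, 0.5], [0.4, 0.0], [-1.2, -1.2], [-0.1, -0.9], [0.5, -0.1]]
-0.013 [[197. 318.]
 [202. 371.]
 [206. 423.]]
0.013 [[240. 293.]
 [244. 346.]
 [248. 398.]]
[[253. 395.]]
```

The scale's pose is x 0.506, y 0.223, yaw about +0.03. Its shank projects where the grey strip is seen, at crop a1 (200,370), so the hook opens towards world +x. The tub is at (0.475, -0.2155) with yaw -17°, and the handle leans about +0.44 rad to the tub's +x. I now plan the move to above the grip.

```bash
cat > plan.py <<'E'
from h import *
def pose(s=None):
    s=s or bot.read_state(); M=R.from_rotvec(s['tcp_rot']).as_matrix()
    return s['tool_pos'],np.arctan2(M[1,1],M[0,1]),M
def plan(target,psi,n,start=None):
    p,a,M=pose() if start is None else (np.array(start[0]),start[1],None)
    da=(psi-a)/n; dp=(np.array(target)-p)/n; rows=[]
    for i in range(n):
        b=a+da*i; X=np.array([-np.sin(b),np.cos(b),0]);Y=np.array([np.cos(b),np.sin(b),0])
        rows.append([[round(1000*float(dp@X),1),round(1000*float(dp@Y),1),round(-1000*float(dp[2]),1)],round(-float(np.degrees(da)),2)])
    return rows
def show(rows):
    for i in range(0,len(rows),8): print(str(rows[i:i+8]).replace(' ',''))
def st():
    s=bot.read_state(); p,a,M=pose(s); print('t',round(s['time'],2),'p',p.round(4),'psi',round(a,4),'tilt',M[:,2].round(4),'F',np.round(s['wrist_force'],2),'T',np.round(s['torque'],3),'w',round(s['width'],3))
E
python3 - <<'E'
from plan import *
st(); show(plan((.506,.223,.25),.03,16))
E
```

```text
t 0.1 p [0.2481 0.627  0.2301] psi 1.194 tilt [-9.0e-04 -1.9e-03 -1.0e+00] F [0.01 0.23 0.46] T [-0.025 -0.031 -0.056] w 0.999
[[[-24.3,-17.5,-1.2],4.17],[[-25.5,-15.7,-1.2],4.17],[[-26.6,-13.8,-1.2],4.17],[[-27.5,-11.9,-1.2],4.17],[[-28.3,-9.8,-1.2],4.17],[[-28.9,-7.8,-1.2],4.17],[[-29.4,-5.6,-1.2],4.17],[[-29.8,-3.5,-1.2],4.17]]
[[[-29.9,-1.3,-1.2],4.17],[[-29.9,0.9,-1.2],4.17],[[-29.8,3.0,-1.2],4.17],[[-29.5,5.2,-1.2],4.17],[[-29.0,7.3,-1.2],4.17],[[-28.4,9.4,-1.2],4.17],[[-27.7,11.5,-1.2],4.17],[[-26.8,13.4,-1.2],4.17]]
```

drive_tool(
  steps=[
    [[-24.3,-17.5,-1.2],4.17],
    [[-25.5,-15.7,-1.2],4.17],
    [[-26.6,-13.8,-1.2],4.17],
    [[-27.5,-11.9,-1.2],4.17],
    [[-28.3,-9.8,-1.2],4.17],
    [[-28.9,-7.8,-1.2],4.17],
    [[-29.4,-5.6,-1.2],4.17],
    [[-29.8,-3.5,-1.2],4.17],
  ],
  jaw=1.0,
  force=60,
)

```text
time: 0.77
tool_pos: [0.3777, 0.4241, 0.2404]
tcp_rot: [-1.454, -2.785, 0.001]
wrist_force: [0.5, -0.4, -1.0]
width: 0.998
```

drive_tool(
  steps=[
    [[-29.9,-1.3,-1.2],4.17],
    [[-29.9,0.9,-1.2],4.17],
    [[-29.8,3.0,-1.2],4.17],
    [[-29.5,5.2,-1.2],4.17],
    [[-29.0,7.3,-1.2],4.17],
    [[-28.4,9.4,-1.2],4.17],
    [[-27.7,11.5,-1.2],4.17],
    [[-26.8,13.4,-1.2],4.17],
  ],
)

```text
time: 1.43
tool_pos: [0.5064, 0.2223, 0.2501]
tcp_rot: [-2.192, -2.25, 0.001]
wrist_force: [0.2, -0.5, 0.1]
width: 0.996
```

drive_tool(
  steps=[
    [[0,0,0],0],
    [[0,0,0],0],
  ],
)

```text
time: 1.6
tool_pos: [0.5066, 0.2224, 0.25]
tcp_rot: [-2.191, -2.251, 0.001]
wrist_force: [-0.2, -0.1, -0.1]
width: 0.997
```

```bash
python3 - <<'E'
from plan import *
im=bot.read_camera('side'); st(); crop(im,220,130,100,120,6,'pics/c1.png')
im=bot.read_camera('top'); crop(im,210,200,120,100,6,'pics/c2.png')
p,a,M=pose(); print(plan((.506,.223,.25),.03,1))
E
```

```text
t 1.65 p [0.506  0.2234 0.25  ] psi 0.0287 tilt [-1.1e-03  2.0e-04 -1.0e+00] F [-0.15  0.59 -0.18] T [ 0.052 -0.004 -0.025] w 0.999
[[[-1.0, 0.3, -0.0], -0.01]]
```

View pics/c1.png

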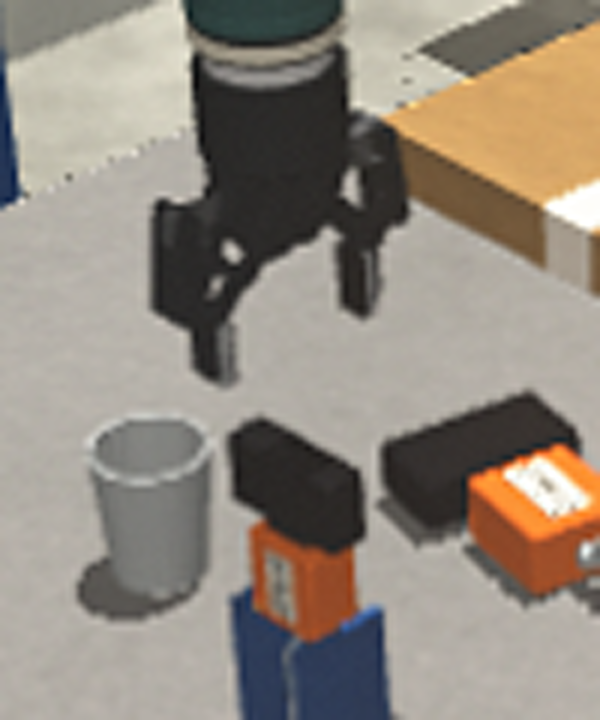

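View pics/c2.png

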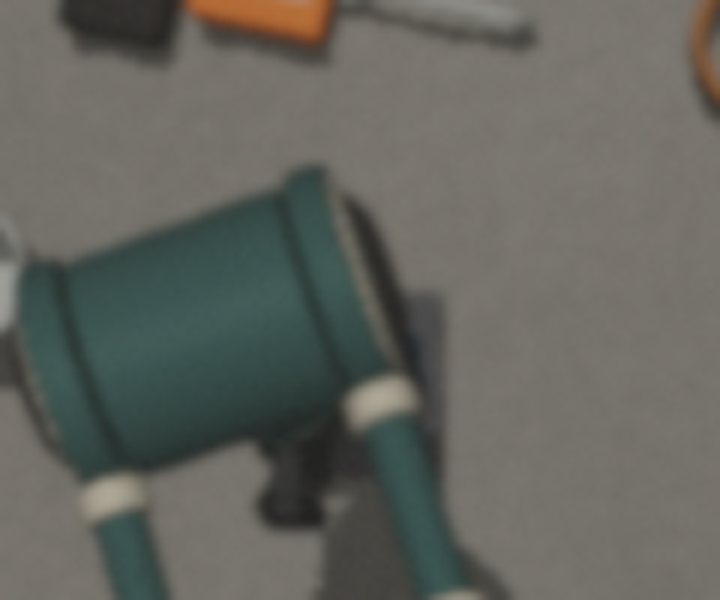

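```bash
python3 - <<'E'
from plan import *
P=[(.506+d,.223,.263) for d in (-.05,0,.05)]+[(.506,.223,.201),(.506,.223,.157)]
print((proj('side',P)+.5-[220,130])*6)
E
```

```text
[[207.09401214 381.75167127]
 [285.65440415 343.63417306]
 [361.85172059 306.75251159]
 [293.8459405  447.16077203]
 [299.51674307 518.13405519]]
```

The fingertips straddle the grip as projected: the midpoint is (286,344) in the crop, against (286,344) predicted. I descend and close.

drive_tool(
  steps=[
    [[0,0,17],0],
    [[0,0,17],0],
    [[0,0,17],0],
    [[0,0,17],0],
    [[0,0,10],0],
    [[0,0,8],0],
    [[0,0,0],0],
    [[0,0,0],0],
  ],
)

```text
time: 2.37
tool_pos: [0.5059, 0.2242, 0.1645]
tcp_rot: [-2.187, -2.255, 0.001]
wrist_force: [0.2, -0.1, 1.1]
width: 1.002
```

drive_tool(
  steps=[
    [[0,0,0],0],
    [[0,0,0],0],
    [[0,0,0],0],
    [[0,0,0],0],
  ],
  jaw=0.4,
  force=60,
)

```text
time: 2.7
tool_pos: [0.5067, 0.2239, 0.1654]
tcp_rot: [2.188, 2.253, 0.002]
wrist_force: [-0.7, 0.8, -0.5]
width: 0.457
```

```bash
python3 - <<'E'
from plan import *
im=bot.read_camera('side'); st(); crop(im,230,170,80,90,8,'pics/c3.png')
E
```

```text
t 2.75 p [0.5066 0.2238 0.1652] psi 0.0293 tilt [ 1.1e-03  4.0e-04 -1.0e+00] F [-0.23  0.32  0.25] T [-0.006 -0.05  -0.026] w 0.401
```

View pics/c3.png

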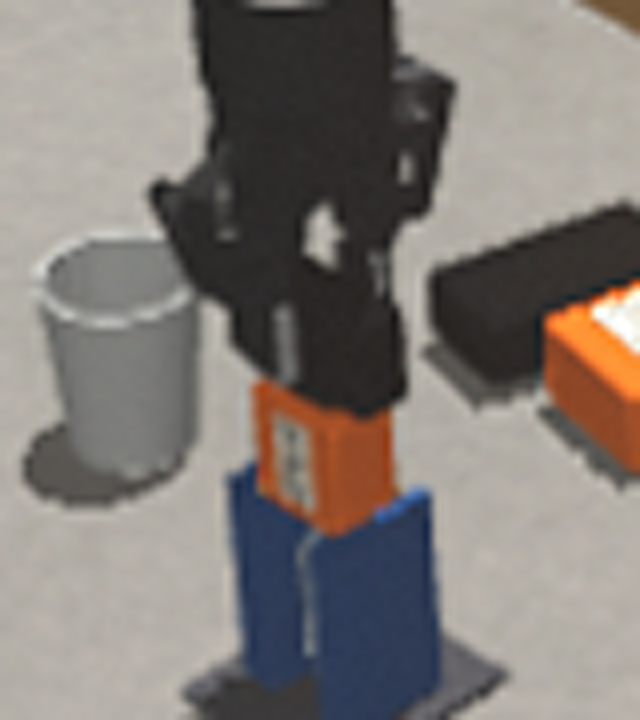

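The jaws stand around the bar at 34 mm opening. I close fully.

drive_tool(
  steps=[
    [[0,0,0],0],
    [[0,0,0],0],
  ],
  jaw=0.32,
  force=30,
)

```text
time: 2.92
tool_pos: [0.5062, 0.2237, 0.1647]
tcp_rot: [-2.189, -2.254, -0.0]
wrist_force: [-0.3, 0.6, 0.9]
width: 0.322
```

drive_tool(
  steps=[
    [[0,0,0],0],
    [[0,0,0],0],
    [[0,0,0],0],
    [[0,0,0],0],
  ],
  jaw=0.0,
  force=60,
)

```text
time: 3.25
tool_pos: [0.5062, 0.2238, 0.1647]
tcp_rot: [-2.188, -2.254, -0.0]
wrist_force: [-2.0, -0.8, 2.9]
width: 0.297
```

```bash
python3 - <<'E'
from plan import *
st()
E
```

```text
t 3.25 p [0.5062 0.2238 0.1647] psi 0.0295 tilt [ 0.e+00  1.e-04 -1.e+00] F [-2.04 -0.77  2.95] T [0.    0.259 0.041] w 0.297
```

drive_tool(
  steps=[
    [[0,0,-3],0],
    [[0,0,-5],0],
    [[0,0,-10],0],
    [[0,0,-15],0],
    [[0,0,-18],0],
    [[0,0,-18],0],
    [[0,0,-18],0],
    [[0,0,-18],0],
  ],
)

```text
time: 3.92
tool_pos: [0.5062, 0.2237, 0.2711]
tcp_rot: [2.188, 2.254, 0.001]
wrist_force: [0.5, 0.8, -1.8]
width: 0.299
```

drive_tool(
  steps=[
    [[0,0,-15],0],
    [[0,0,-10],0],
    [[0,0,-5],0],
    [[0,0,0],0],
    [[0,0,0],0],
    [[0,0,0],0],
  ],
)

```text
time: 4.42
tool_pos: [0.5055, 0.2235, 0.2981]
tcp_rot: [-2.188, -2.253, 0.003]
wrist_force: [-1.0, -0.0, -1.5]
width: 0.299
```

```bash
python3 - <<'E'
from plan import *
im=bot.read_camera('side'); st(); cv2.imwrite('pics/d0.png',im[:,:,::-1]); crop(im,230,130,80,100,7,'pics/d1.png')
st()
E
```

```text
t 4.47 p [0.5055 0.2235 0.298 ] psi 0.0295 tilt [-2.4e-03 -9.0e-04 -1.0e+00] F [ 0.54 -0.52 -2.43] T [0.097 0.065 0.003] w 0.298
t 4.47 p [0.5055 0.2235 0.298 ] psi 0.0295 tilt [-2.4e-03 -9.0e-04 -1.0e+00] F [ 0.54 -0.52 -2.43] T [0.097 0.065 0.003] w 0.298
```

View pics/d1.png

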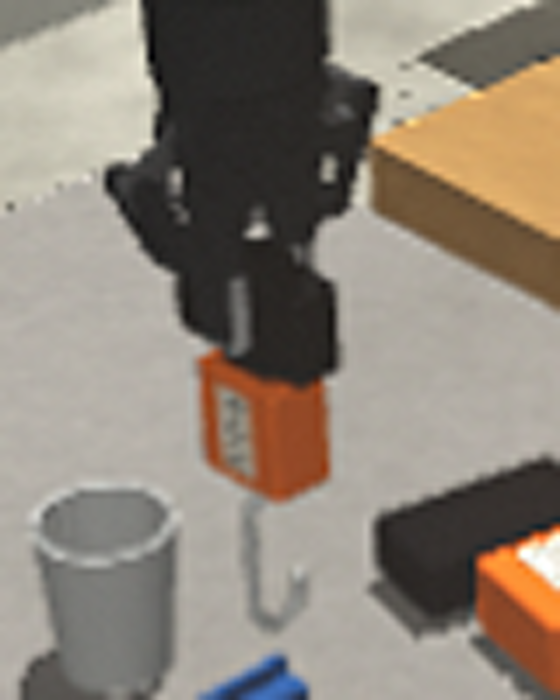

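```bash
python3 - <<'E'
from plan import *
c,s=np.cos(.03),np.sin(.03)
def L(x,z): return (.506+c*x,.2235+s*x,.299-.069+z)
P=[L(0,-.082),L(-.013,-.06),L(.016,-.057),L(-.016,0),L(.016,0)]
print(((proj('side',P)+.5-[230,130])*7).round())
F=[]
for i in range(6):
    bot.read_camera('side'); F.append(bot.read_state()['wrist_force'])
print(np.mean(F,0),np.std(F,0))
E
```

```text
[[280. 621.]
 [255. 592.]
 [303. 559.]
 [240. 480.]
 [295. 451.]]
[-0.32146084 -0.25401701 -1.51754123] [0.40749555 0.34058644 0.37534593]
```

The side view shows the hook free at crop (272,632), opening to +x. The side camera sits about 1 px low throughout. I refit the tub with that bias as a free parameter and plan the transfer.

```bash
cat > fit2.py <<'E'
import io,contextlib
with contextlib.redirect_stdout(io.StringIO()):
    from fit import *
x,y=.065,.07
O=[('side',s2(90,225),(-x,y,.06)),('side',s2(235,412),(-x,-y,.06)),('side',s2(480,328),(x,-y,.06)),('side',s2(225,512),(-x,-y,0)),
('top',t2(185,85),(x,y,.06)),('top',t2(515,195),(x,-y,.06)),('top',t2(415,500),(-x,-y,.06)),('top',t2(80,385),(-x,y,.06)),
('side',s2(262,60),'a'),('side',s2(434,268),'b'),('top',t2(160,150),'a'),('top',t2(546,282),'b')]
def f(p):
    th=p[5]; H={'a':(.075*np.sin(th),.078,.048+.075*np.cos(th)),'b':(.075*np.sin(th),-.078,.048+.075*np.cos(th))}
    o=[]
    for n,u,L in O:
        q=proj(n,place(p[:3],[H.get(L,L) if isinstance(L,str) else L]))[0]
        if n=='side': q=q+p[3:5]
        o.append(q-u)
    return np.concatenate(o)
rr=least_squares(f,[.475,-.2155,-.298,0,0,.4],loss='soft_l1',f_scale=.5); q=rr.x
if __name__=='__main__':
    print(q.round(4),f(q).reshape(-1,2).round(1).tolist())
E
python3 fit2.py; python3 - <<'E'
from fit2 import *
from plan import *
st()
def W(lx,ly,z): return place(q[:3],[(lx,ly,z)])[0]
bx=.075*np.sin(q[5]); print('bar',W(bx,0,.048+.075*np.cos(q[5])))
show(plan(W(bx-.050,0,.299),q[2],20,start=((.506,.2234,.299),.0295)))
E
```

```text
[ 0.4758 -0.2135 -0.3151  1.4102  1.28    0.4086] [[-0.5, -0.4], [-0.7, 1.4], [0.8, -0.7], [0.4, 0.1], [0.1, -1.0], [0.3, -0.2], [-0.1, 0.5], [0.1, 0.3], [-0.1, -0.0], [0.1, 0.2], [-0.1, -0.2], [-0.4, 0.1]]
t 4.77 p [0.506  0.2237 0.299 ] psi 0.0295 tilt [-7.e-04 -2.e-04 -1.e+00] F [ 0.06 -0.37 -1.23] T [ 0.06  -0.035 -0.027] w 0.295
bar [ 0.50412176 -0.22277531  0.11682457]
[[[-21.5,-3.1,-0.0],0.99],[[-21.5,-2.7,-0.0],0.99],[[-21.5,-2.4,-0.0],0.99],[[-21.6,-2.0,-0.0],0.99],[[-21.6,-1.6,-0.0],0.99],[[-21.6,-1.2,-0.0],0.99],[[-21.7,-0.9,-0.0],0.99],[[-21.7,-0.5,-0.0],0.99]]
[[[-21.7,-0.1,-0.0],0.99],[[-21.7,0.2,-0.0],0.99],[[-21.7,0.6,-0.0],0.99],[[-21.7,1.0,-0.0],0.99],[[-21.6,1.4,-0.0],0.99],[[-21.6,1.7,-0.0],0.99],[[-21.6,2.1,-0.0],0.99],[[-21.5,2.5,-0.0],0.99]]
[[[-21.5,2.9,-0.0],0.99],[[-21.4,3.2,-0.0],0.99],[[-21.4,3.6,-0.0],0.99],[[-21.3,4.0,-0.0],0.99]]
```

drive_tool(
  steps=[
    [[-10.0,-1.5,0],0.99],
    [[-21.5,-2.7,0],0.99],
    [[-21.5,-2.4,0],0.99],
    [[-21.6,-2.0,0],0.99],
    [[-21.6,-1.6,0],0.99],
    [[-21.6,-1.2,0],0.99],
    [[-21.7,-0.9,0],0.99],
    [[-21.7,-0.5,0],0.99],
  ],
)

```text
time: 5.43
tool_pos: [0.4871, 0.0614, 0.2996]
tcp_rot: [2.34, 2.095, -0.0]
wrist_force: [0.5, 0.1, -1.8]
width: 0.298
```

drive_tool(
  steps=[
    [[-21.7,-0.1,0],0.99],
    [[-21.7,0.2,0],0.99],
    [[-21.7,0.6,0],0.99],
    [[-21.7,1.0,0],0.99],
    [[-21.6,1.4,0],0.99],
    [[-21.6,1.7,0],0.99],
    [[-21.6,2.1,0],0.99],
    [[-21.5,2.5,0],0.99],
  ],
)

```text
time: 6.1
tool_pos: [0.4671, -0.1109, 0.2997]
tcp_rot: [2.48, 1.928, -0.0]
wrist_force: [-0.6, -0.1, -1.5]
width: 0.296
```

drive_tool(
  steps=[
    [[-21.5,2.9,0],0.99],
    [[-21.4,3.2,0],0.99],
    [[-21.4,3.6,0],0.99],
    [[-21.3,4.0,0],0.99],
    [[-11.5,-1.7,0],0],
    [[0,0,0],0],
    [[0,0,0],0],
  ],
)

```text
time: 6.68
tool_pos: [0.4521, -0.2061, 0.2994]
tcp_rot: [-2.544, -1.842, -0.0]
wrist_force: [-0.4, -0.2, -1.9]
width: 0.296
```

```bash
python3 - <<'E'
from plan import *
from fit2 import q,place
F=[];Ps=[];A=[]
for i in range(5):
    im=bot.read_camera('side'); s=bot.read_state(); F.append(s['wrist_force']); p,a,_=pose(s);Ps.append(p);A.append(a)
p=np.mean(Ps,0); print(s['time'],p.round(4),np.mean(A).round(4),np.mean(F,0).round(2))
c,sn=np.cos(q[2]),np.sin(q[2]); d=p[:2]-q[:2]; print('local',d@[c,sn],d@[-sn,c],'psi target',q[2], 'bar lx',.075*np.sin(q[5]))
crop(im,310,190,110,180,4,'pics/e1.png')
im=bot.read_camera('top'); crop(im,360,220,100,100,6,'pics/e2.png')
E
```

```text
6.9333 [ 0.4527 -0.2052  0.2995] -0.3155 [ 0.19  0.22 -1.49]
local -0.02457324387795695 0.0007845796792166252 psi target -0.3150861671381175 bar lx 0.029802320942878418
```

View pics/e1.png

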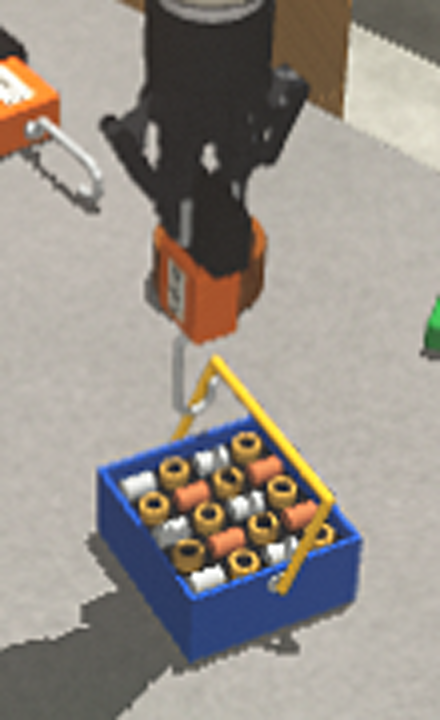

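View pics/e2.png

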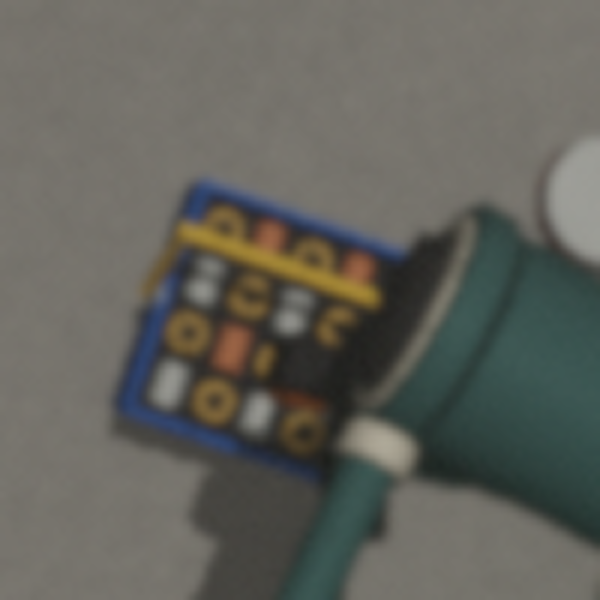

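The hook stands 54 mm behind the bar on the tub's centre line. I lower it so the tip passes beneath the bar, well above the rim.

drive_tool(
  steps=[
    [[0,0,10],0],
    [[0,0,15],0],
    [[0,0,15],0],
    [[0,0,14],0],
    [[0,0,10],0],
    [[0,0,6],0],
    [[0,0,4],0],
    [[0,0,0],0],
  ],
)

```text
time: 7.65
tool_pos: [0.4524, -0.2056, 0.2245]
tcp_rot: [-2.542, -1.844, 0.001]
wrist_force: [0.9, -0.2, -1.9]
width: 0.298
```

```bash
cat > look.py <<'E'
from plan import *
from fit2 import q,place
import sys
def look(name,n=5,side=True):
    F=[];Ps=[];A=[];T=[]
    for i in range(n):
        im=bot.read_camera('side'); s=bot.read_state(); F.append(s['wrist_force']);T.append(s['torque']); p,a,_=pose(s);Ps.append(p);A.append(a)
    p=np.mean(Ps,0); c,sn=np.cos(q[2]),np.sin(q[2]); d=p[:2]-q[:2]; f=np.mean(F,0)
    print('t',round(s['time'],2),'local x,y mm',(1000*(d@[c,sn])).round(1),(1000*(d@[-sn,c])).round(1),'z',p[2].round(4),'psi',np.mean(A).round(4),'F loc',(f[:2]@[c,sn]).round(2),(f[:2]@[-sn,c]).round(2),f[2].round(2),'T',np.mean(T,0).round(3))
    cv2.imwrite(f'pics/{name}_full.png',im[:,:,::-1]); crop(im,320,250,100,120,6,f'pics/{name}.png'); return im
if __name__=='__main__': look(sys.argv[1],int(sys.argv[2]) if len(sys.argv)>2 else 5)
E
python3 look.py f1
```

```text
t 7.9 local x,y mm -23.8 0.1 z 0.2261 psi -0.316 F loc 0.11 0.06 -1.03 T [ 0.013 -0.021  0.003]
```

View pics/f1.png

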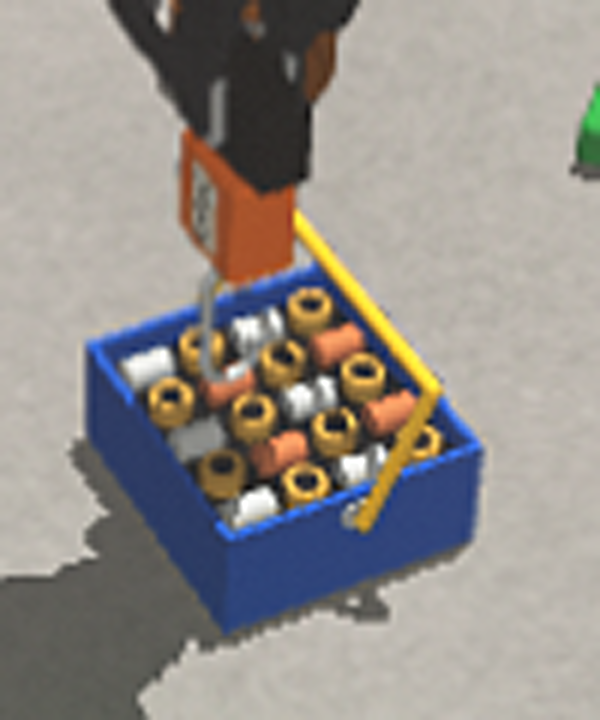

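```bash
python3 - <<'E'
from look import *
def pr(lx,z): return ((proj('side',place(q[:3],[(lx,0,z)]))[0]+q[3:5]+.5-[320,250])*6).round()
zo=.2255-.069
for n,l,z in (('bottom',-.024,zo-.082),('tip',-.024+.016,zo-.057),('shank top',-.037,zo-.016),('bar',.0298,.1168)): print(n,pr(l,z))
E
```

```text
bottom [238. 387.]
tip [270. 335.]
shank top [216. 288.]
bar [345. 281.]
```

The bottom of the hook is at crop (225,387) and the bar centre at (347,283). I move along the tub's +x beneath the bar, slowly, watching the force.

drive_tool(
  steps=[
    [[0,6,0],0],
    [[0,8,0],0],
    [[0,8,0],0],
    [[0,6,0],0],
    [[0,4,0],0],
    [[0,0,0],0],
  ],
)

```text
time: 8.4
tool_pos: [0.4842, -0.2162, 0.2254]
tcp_rot: [2.543, 1.844, 0.0]
wrist_force: [0.5, 0.2, -1.3]
width: 0.298
```

drive_tool(
  steps=[
    [[0,4,0],0],
    [[0,4,0],0],
    [[0,4,0],0],
    [[0,4,0],0],
    [[0,3,0],0],
    [[0,2,0],0],
    [[0,1,0],0],
    [[0,0,0],0],
  ],
)

```text
time: 9.07
tool_pos: [0.5042, -0.2227, 0.2254]
tcp_rot: [-2.543, -1.844, 0.0]
wrist_force: [0.3, 0.3, -2.0]
width: 0.298
```

```bash
python3 look.py f2
```

```text
t 9.32 local x,y mm 29.6 0.1 z 0.2255 psi -0.3161 F loc 0.47 -0.28 -1.22 T [ 0.011 -0.001  0.018]
```

View pics/f2.png

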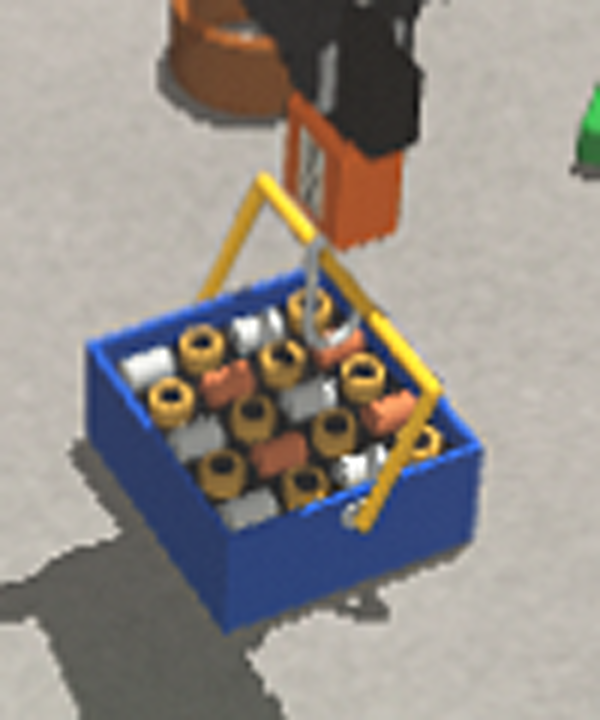

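```bash
python3 - <<'E'
from look import *
im=cv2.imread('pics/f2_full.png')[:,:,::-1]; crop(im,360,280,35,35,17,'pics/f2z.png')
def pr(lx,z): return ((proj('side',place(q[:3],[(lx,0,z)]))[0]+q[3:5]+.5-[360,280])*17).round()
zo=.2255-.069
for d in (0,-.004):
  for n,l,z in (('bottom',.0297+d,zo-.082),('tip',.0297+d+.016,zo-.057),('shank20up',.0297+d-.013,zo-.056),('bar',.0298,.1168)): print(n,pr(l,z))
E
```

```text
bottom [285. 480.]
tip [379. 336.]
shank20up [222. 387.]
bar [298. 287.]
bottom [264. 488.]
tip [357. 343.]
shank20up [200. 395.]
bar [298. 287.]
```

View pics/f2z.png

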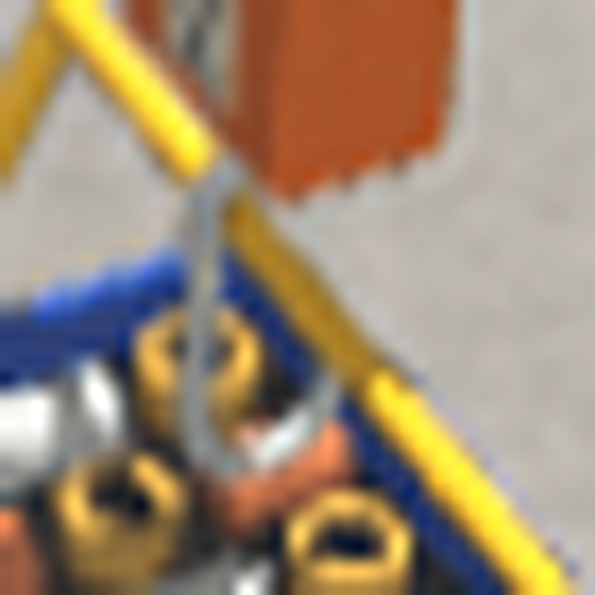

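The tip runs under the bar and is hidden behind it at zoom (335,375), with the shank on the near side at (203,300). The bar therefore lies over the hook's throat. I go +2 mm to centre it, then rise.

drive_tool(
  steps=[
    [[0,2,0],0],
    [[0,0,-5],0],
    [[0,0,-6],0],
    [[0,0,-5],0],
    [[0,0,-4],0],
    [[0,0,-2],0],
    [[0,0,0],0],
  ],
)

```text
time: 9.9
tool_pos: [0.5065, -0.2236, 0.2487]
tcp_rot: [2.542, 1.843, 0.001]
wrist_force: [-0.1, 0.4, -1.0]
width: 0.299
```

```bash
python3 look.py f3 6; python3 - <<'E'
from look import *
im=cv2.imread('pics/f3_full.png')[:,:,::-1]; crop(im,355,270,40,40,15,'pics/f3z.png')
E
```

```text
t 10.2 local x,y mm 31.6 0.1 z 0.2474 psi -0.3161 F loc 0.09 -0.55 -1.58 T [-0.012 -0.002 -0.002]
```

View pics/f3z.png

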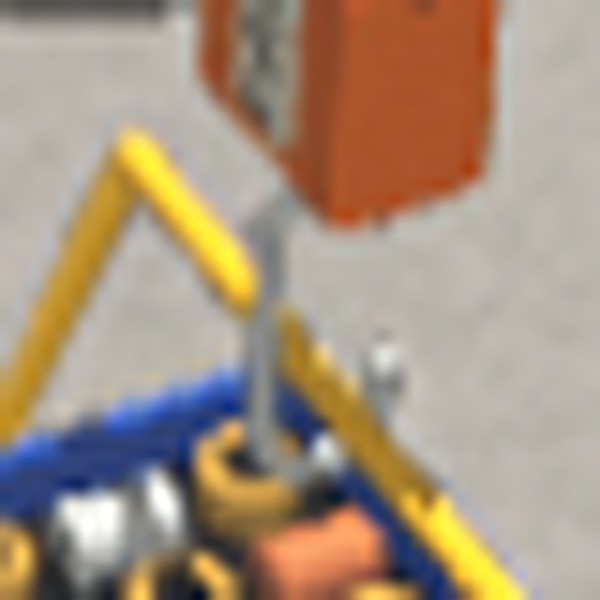

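The tip now shows beyond the bar at zoom (385,360), with the shank in front, so the bar is inside the throat. I feel upward in small steps.

drive_tool(
  steps=[
    [[0,0,-2],0],
    [[0,0,-2],0],
    [[0,0,-1],0],
    [[0,0,-1],0],
    [[0,0,0],0],
  ],
)

```text
time: 10.62
tool_pos: [0.5062, -0.2234, 0.2539]
tcp_rot: [2.543, 1.844, 0.0]
wrist_force: [0.2, 1.0, -1.5]
width: 0.295
```

```bash
python3 look.py f4 6
```

```text
t 10.92 local x,y mm 31.7 0.1 z 0.2535 psi -0.3161 F loc 0.31 0.02 -1.4 T [ 0.014 -0.01  -0.024]
```

drive_tool(
  steps=[
    [[0,0,-1],0],
    [[0,0,-1],0],
    [[0,0,0],0],
  ],
)

```text
time: 11.17
tool_pos: [0.5061, -0.2234, 0.2558]
tcp_rot: [2.543, 1.844, 0.0]
wrist_force: [-0.1, -0.5, -0.8]
width: 0.295
```

```bash
python3 look.py f5 8
```

```text
t 11.57 local x,y mm 31.7 0.1 z 0.2555 psi -0.316 F loc 0.4 0.24 -1.55 T [ 0.001 -0.017  0.007]
```

drive_tool(
  steps=[
    [[0,0,-1],0],
    [[0,0,-1],0],
    [[0,0,-1],0],
    [[0,0,0],0],
  ],
)

```text
time: 11.9
tool_pos: [0.506, -0.2234, 0.2587]
tcp_rot: [2.543, 1.844, 0.0]
wrist_force: [0.2, 0.2, -2.5]
width: 0.296
```

```bash
python3 look.py f6 8
```

```text
t 12.3 local x,y mm 31.7 0.1 z 0.2585 psi -0.3161 F loc -0.06 0.15 -1.92 T [-0.014  0.012 -0.006]
```

drive_tool(
  steps=[
    [[0,0,-1],0],
    [[0,0,-1],0],
    [[0,0,0],0],
  ],
)

```text
time: 12.55
tool_pos: [0.506, -0.2233, 0.2607]
tcp_rot: [2.543, 1.844, 0.0]
wrist_force: [-0.3, -0.2, -2.4]
width: 0.294
```

```bash
python3 look.py f7 8;python3 - <<'E'
from look import *
im=cv2.imread('pics/f7_full.png')[:,:,::-1]; crop(im,355,260,40,40,15,'pics/f7z.png')
E
```

```text
t 12.95 local x,y mm 31.7 0.1 z 0.2605 psi -0.3161 F loc 0.05 0.07 -2.22 T [ 0.003 -0.001  0.01 ]
```

View pics/f7z.png

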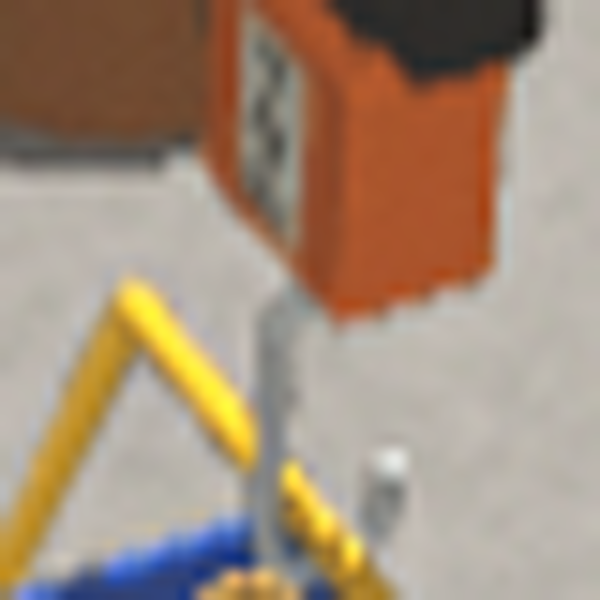

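The pull is 0.7 N. First touch was at TCP z of about 0.258, which puts the seat at 0.113 m. That agrees with the bar's underside at a lean of 0.41 rad. I raise for about 2 N of pull before swinging.

drive_tool(
  steps=[
    [[0,0,-1],0],
    [[0,0,-1],0],
    [[0,0,-1],0],
    [[0,0,-1],0],
    [[0,0,-1],0],
    [[0,0,-1],0],
    [[0,0,0],0],
  ],
)

```text
time: 13.53
tool_pos: [0.506, -0.2233, 0.2667]
tcp_rot: [2.543, 1.844, 0.0]
wrist_force: [0.5, -0.1, -3.8]
width: 0.298
```

```bash
python3 look.py g1 8
```

```text
t 13.93 local x,y mm 31.6 0.1 z 0.2664 psi -0.3161 F loc 0.09 0.21 -3.8 T [ 0.008 -0.009  0.008]
```

View pics/g1.png

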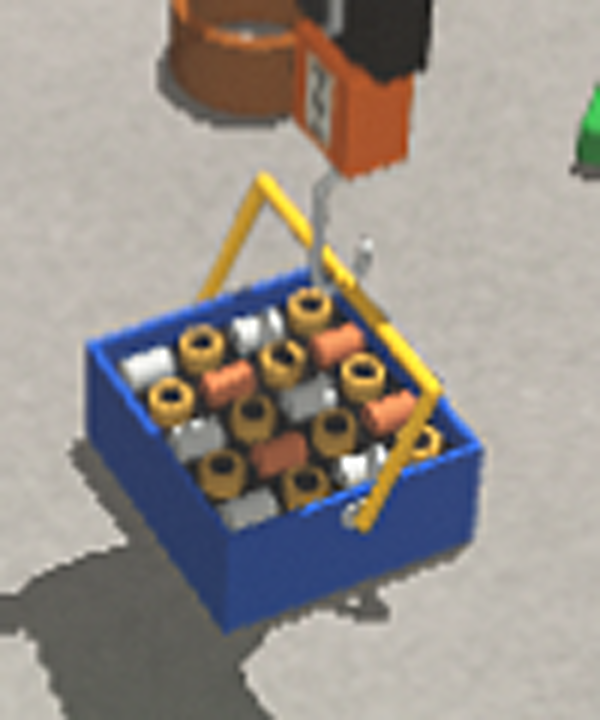

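The pull is 2.3 N and the handle is still at its lean. Now I swing it gently towards upright along the arc.

drive_tool(
  steps=[
    [[0,-1.5,-0.3],0],
    [[0,-1.5,-0.3],0],
    [[0,-1.5,-0.4],0],
    [[0,-1.5,-0.4],0],
    [[0,-1.5,-0.4],0],
    [[0,-1.5,-0.4],0],
    [[0,-1.5,-0.4],0],
    [[0,-1.5,-0.4],0],
  ],
)

```text
time: 14.6
tool_pos: [0.4945, -0.2196, 0.2696]
tcp_rot: [2.543, 1.844, 0.0]
wrist_force: [1.0, 0.2, -3.7]
width: 0.296
```

```bash
python3 look.py g2 5
```

```text
t 14.85 local x,y mm 19.7 0.1 z 0.2696 psi -0.3161 F loc 1.22 -0.18 -4.17 T [-0.11  -0.245  0.003]
```

View pics/g2.png

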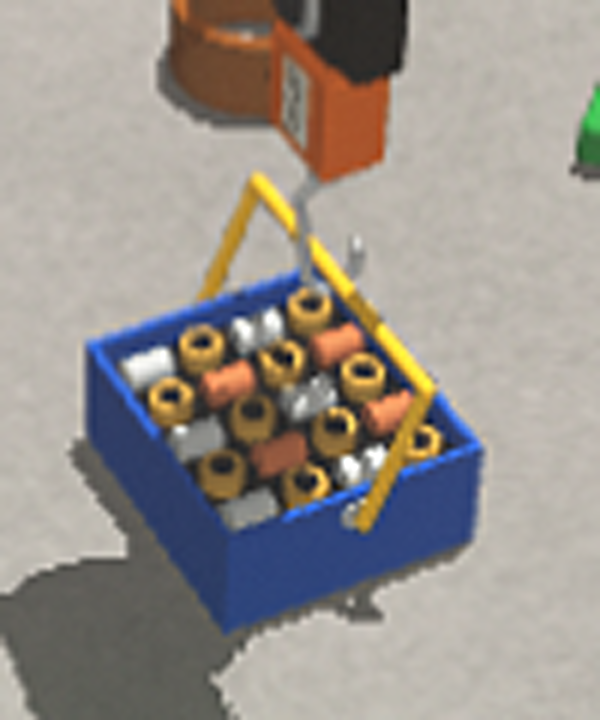

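The bar has begun to follow: its far end went from (262,178) to (256,178). The tub's corners have not moved. I continue.

drive_tool(
  steps=[
    [[0,-1.5,-0.2],0],
    [[0,-1.5,-0.2],0],
    [[0,-1.5,-0.2],0],
    [[0,-1.5,-0.2],0],
    [[0,-1.5,-0.2],0],
    [[0,-1.5,-0.2],0],
    [[0,-1.5,-0.2],0],
    [[0,-1.5,-0.2],0],
  ],
)

```text
time: 15.52
tool_pos: [0.4831, -0.2158, 0.2712]
tcp_rot: [2.543, 1.844, 0.0]
wrist_force: [1.3, -0.3, -4.0]
width: 0.294
```

```bash
python3 look.py g3 5
```

```text
t 15.77 local x,y mm 7.6 0.1 z 0.2712 psi -0.3161 F loc 1.05 -0.16 -3.66 T [-0.145 -0.323 -0.003]
```

View pics/g3.png

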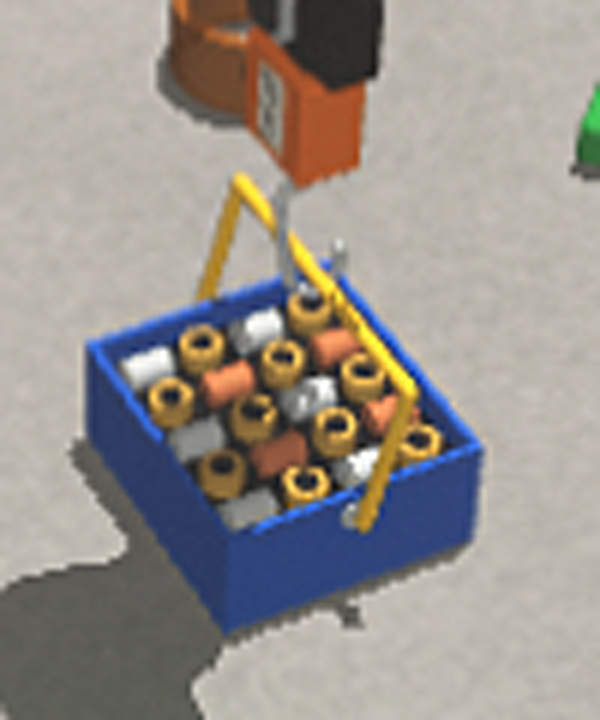

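The handle follows and the tub stays put. I compute where the bar's ends should appear when upright, then go on.

```bash
python3 - <<'E'
from look import *
for th in (.4,.2,.1,0,-.05):
    P=place(q[:3],[(.075*np.sin(th),y,.048+.075*np.cos(th)) for y in (.078,-.078)])
    print(th,((proj('side',P)+q[3:5]+.5-[320,250])*6).round().tolist())
E
```

```text
0.4 [[260.0, 180.0], [434.0, 389.0]]
0.2 [[233.0, 182.0], [406.0, 393.0]]
0.1 [[219.0, 185.0], [391.0, 396.0]]
0 [[205.0, 189.0], [376.0, 401.0]]
-0.05 [[198.0, 191.0], [369.0, 404.0]]
```

drive_tool(
  steps=[
    [[0,-1.5,-0.2],0],
    [[0,-1.5,-0.2],0],
    [[0,-1.5,-0.2],0],
    [[0,-1.5,-0.2],0],
    [[0,-1.5,-0.2],0],
    [[0,-1.5,-0.2],0],
    [[0,-1.5,-0.2],0],
  ],
)

```text
time: 16.35
tool_pos: [0.473, -0.2125, 0.2725]
tcp_rot: [2.543, 1.844, 0.0]
wrist_force: [1.4, -1.4, -3.7]
width: 0.299
```

```bash
python3 look.py g4 5
```

```text
t 16.6 local x,y mm -2.9 0.1 z 0.2726 psi -0.3161 F loc 1.37 0.2 -3.81 T [-0.152 -0.389 -0.017]
```

View pics/g4.png

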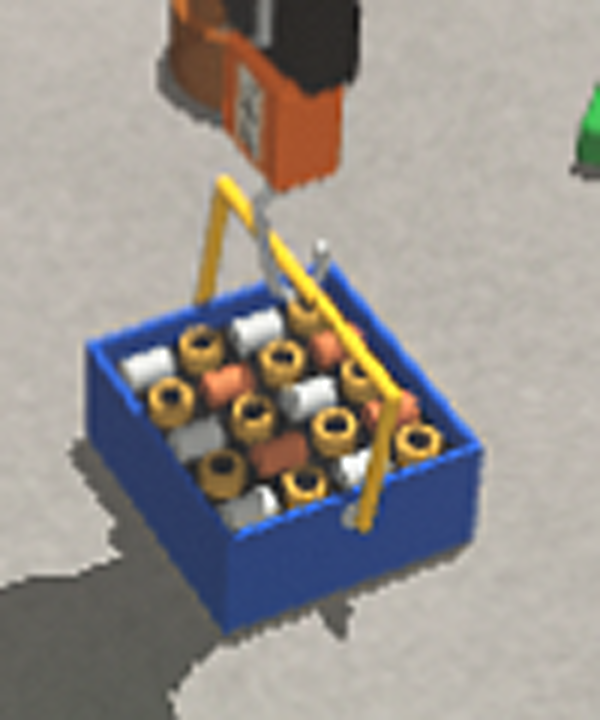

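The bar's ends are at (222,183) and (394,397), a lean of about 0.12 rad. About 9 mm more.

drive_tool(
  steps=[
    [[0,-1.5,-0.1],0],
    [[0,-1.5,-0.1],0],
    [[0,-1.5,-0.1],0],
    [[0,-1.5,-0.1],0],
    [[0,-1.5,0],0],
    [[0,-1.5,0],0],
    [[0,0,0],0],
  ],
)

```text
time: 17.18
tool_pos: [0.4644, -0.2097, 0.2729]
tcp_rot: [2.543, 1.844, 0.0]
wrist_force: [1.3, -0.3, -3.8]
width: 0.301
```

```bash
python3 look.py g5 5
```

```text
t 17.43 local x,y mm -11.8 0.1 z 0.2729 psi -0.3161 F loc 1.39 0.15 -3.71 T [-0.19  -0.442  0.001]
```

View pics/g5.png

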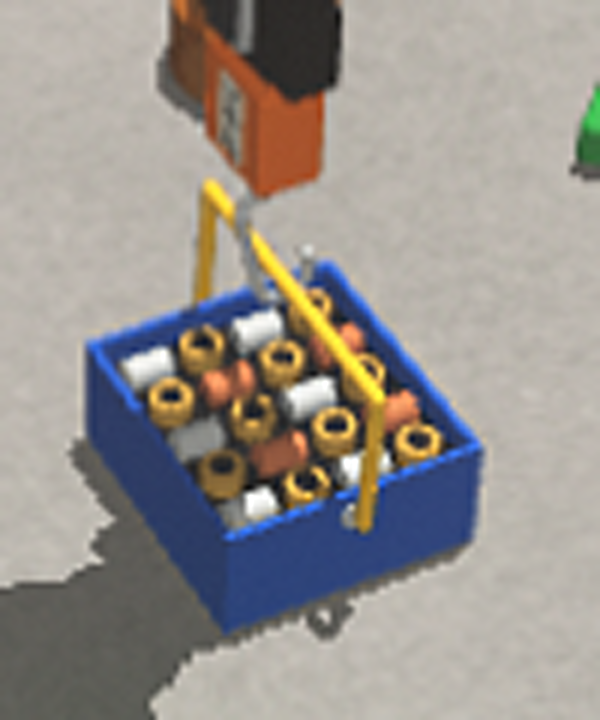

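```bash
python3 - <<'E'
from look import *
im=cv2.imread('pics/g5_full.png')[:,:,::-1]; crop(im,345,275,45,70,11,'pics/g5z.png')
for y in (.077,-.077):
  P=place(q[:3],[(0,y,.048),(0,y,.123)]); print(((proj('side',P)+q[3:5]+.5-[345,275])*11).round().tolist())
E
```

```text
[[97.0, 292.0], [103.0, 73.0]]
[[397.0, 679.0], [413.0, 458.0]]
```

View pics/g5z.png

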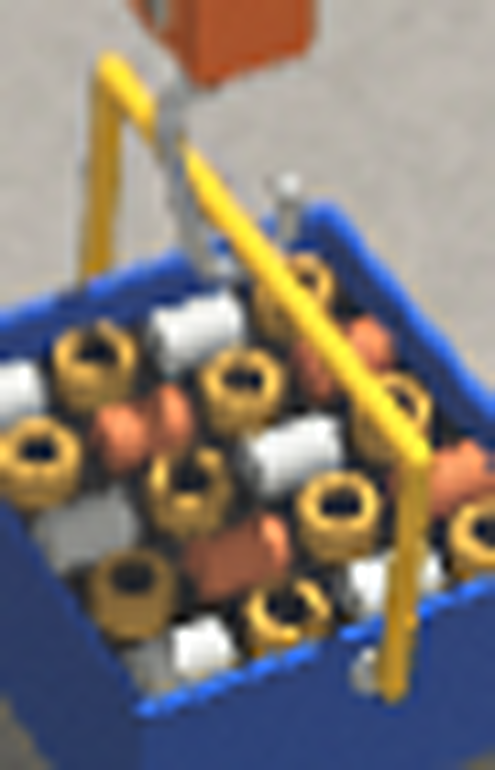

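The near arm runs (413,460) to (397,690), which is the vertical predicted. The far arm suggests about 0.03 rad of lean still left. I nudge 1.5 mm more, then bring the scale back over the tub's middle so the hook pulls straight up.

drive_tool(
  steps=[
    [[0,-0.8,0],0],
    [[0,-0.7,0],0],
    [[0,0,0],0],
    [[0,1.5,0],0],
    [[0,2,0],0],
    [[0,2,0],0],
    [[0,2,0],0],
    [[0,2,0],0],
  ],
)

```text
time: 18.1
tool_pos: [0.4723, -0.2123, 0.2728]
tcp_rot: [-2.543, -1.844, 0.001]
wrist_force: [1.3, 0.1, -3.8]
width: 0.292
```

drive_tool(
  steps=[
    [[0,2,0],0],
    [[0,1.5,0],0],
    [[0,1,0],0],
    [[0,0.5,0],0],
    [[0,0,0],0],
  ],
)

```text
time: 18.52
tool_pos: [0.4769, -0.2138, 0.2727]
tcp_rot: [-2.543, -1.844, 0.0]
wrist_force: [0.5, -0.0, -3.1]
width: 0.297
```

```bash
python3 look.py g6 6;python3 - <<'E'
from look import *
im=cv2.imread('pics/g6_full.png')[:,:,::-1]; crop(im,345,265,45,70,11,'pics/g6z.png')
E
```

```text
t 18.82 local x,y mm 1.1 0.1 z 0.2729 psi -0.316 F loc 0.24 0.16 -3.42 T [ 0.006 -0.082 -0.011]
```

View pics/g6z.png

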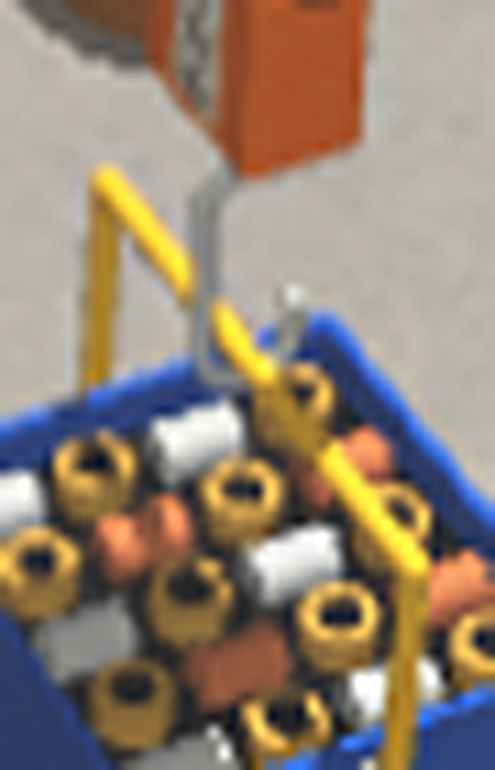

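The hook hangs nearly straight, with the bar in its throat. I make a small 2 mm alignment and then raise gently.

drive_tool(
  steps=[
    [[0,1,0],0],
    [[0,1,0],0],
    [[0,0,-1],0],
    [[0,0,-2],0],
    [[0,0,-2],0],
    [[0,0,-2],0],
    [[0,0,-2],0],
    [[0,0,-1],0],
  ],
)

```text
time: 19.48
tool_pos: [0.4788, -0.2144, 0.283]
tcp_rot: [-2.543, -1.844, 0.0]
wrist_force: [-0.1, 0.6, -4.7]
width: 0.293
```

```bash
python3 look.py h1 5
```

```text
t 19.73 local x,y mm 3.1 0.1 z 0.2829 psi -0.3161 F loc -0.07 0.38 -5.49 T [ 0.06  -0.039 -0.001]
```

drive_tool(
  steps=[
    [[0,0,-1],0],
    [[0,0,-2],0],
    [[0,0,-2],0],
    [[0,0,-2],0],
    [[0,0,-1],0],
    [[0,0,0],0],
  ],
)

```text
time: 20.23
tool_pos: [0.4789, -0.2144, 0.2911]
tcp_rot: [2.543, 1.844, 0.0]
wrist_force: [-0.2, -0.1, -7.1]
width: 0.299
```

```bash
python3 look.py h2 5
```

```text
t 20.48 local x,y mm 3.1 0.1 z 0.2908 psi -0.3161 F loc -0.08 0.16 -7.21 T [ 0.065 -0.004 -0.012]
```

View pics/h2.png

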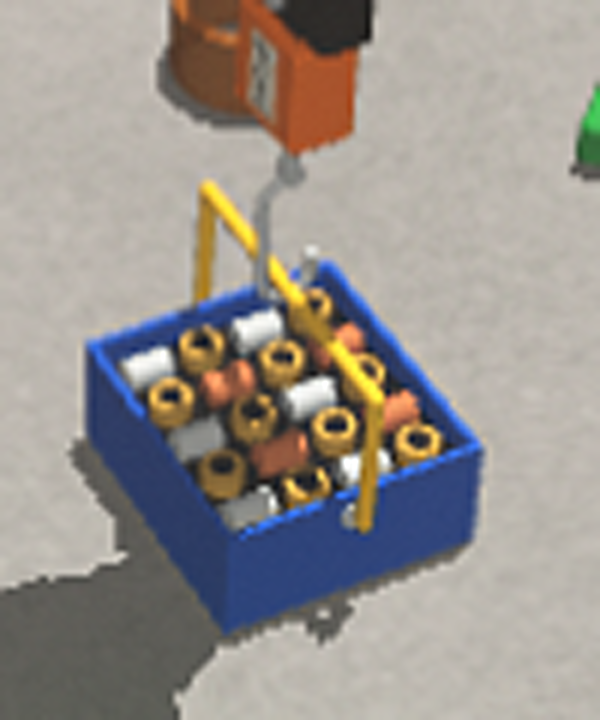

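```bash
python3 - <<'E'
from look import *
im=cv2.imread('pics/h2_full.png')[:,:,::-1]; crop(im,350,265,40,50,14,'pics/h2z.png')
for y in (0,.004,.008,-.005):
  P=place(q[:3],[(.016,y,.138),(-.013,y,.119+.02),(0,y,.113)]); print(y,((proj('side',P)+q[3:5]+.5-[350,265])*14).round().tolist())
P=place(q[:3],[(0,0,.123)]);print(((proj('side',P)+q[3:5]+.5-[350,265])*14).round().tolist())
E
```

```text
0 [[327.0, 386.0], [194.0, 429.0], [250.0, 508.0]]
0.004 [[317.0, 373.0], [184.0, 416.0], [239.0, 495.0]]
0.008 [[307.0, 361.0], [174.0, 403.0], [229.0, 483.0]]
-0.005 [[340.0, 402.0], [207.0, 444.0], [262.0, 524.0]]
[[251.0, 470.0]]
```

View pics/h2z.png

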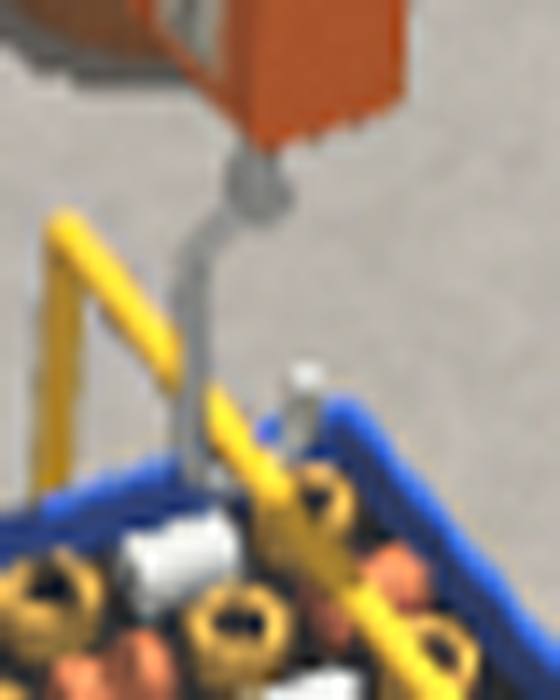

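```bash
python3 - <<'E'
from look import *
z=.2908-.069
for x0,y0 in ((.0031,0),(.0031,.006),(.0,.0)):
  P=place(q[:3],[(x0-.016,y0-.025,z),(x0+.016,y0-.025,z),(x0-.016,y0+.025,z)]); print(((proj('side',P)+q[3:5]+.5-[350,265])*14).round().tolist(),((proj('side',P)+.5-[350,265])*14).round().tolist())
E
```

```text
[[276.0, 173.0], [429.0, 121.0], [143.0, 16.0]] [[256.0, 155.0], [409.0, 103.0], [123.0, -2.0]]
[[259.0, 153.0], [412.0, 102.0], [127.0, -3.0]] [[240.0, 136.0], [392.0, 84.0], [108.0, -21.0]]
[[261.0, 178.0], [414.0, 126.0], [128.0, 20.0]] [[241.0, 160.0], [394.0, 108.0], [108.0, 2.0]]
```

The hook sits about 5 mm to the tub's +y of the bar's middle: the tip is at (307,365) where (327,386) was expected. The side and top calibrations differ by that much. I slacken, shift 5 mm along the bar and raise again, so the tub will hang level.

drive_tool(
  steps=[
    [[0,0,3],0],
    [[0,0,5],0],
    [[0,0,6],0],
    [[0,0,6],0],
    [[0,0,5],0],
    [[0,0,3],0],
    [[0,0,2],0],
    [[0,0,0],0],
  ],
)

```text
time: 21.15
tool_pos: [0.4789, -0.2145, 0.2607]
tcp_rot: [2.543, 1.844, -0.0]
wrist_force: [-0.0, 0.7, -1.1]
width: 0.296
```

drive_tool(
  steps=[
    [[-2,0,0],0],
    [[-2,0,0],0],
    [[-1,0,0],0],
    [[0,0,0],0],
  ],
)

```text
time: 21.48
tool_pos: [0.4774, -0.2196, 0.2613]
tcp_rot: [2.543, 1.843, 0.0]
wrist_force: [-0.2, 0.4, -1.3]
width: 0.299
```

```bash
python3 look.py i1 5;python3 - <<'E'
from look import *
im=cv2.imread('pics/i1_full.png')[:,:,::-1]; crop(im,350,265,40,50,14,'pics/i1z.png')
E
```

```text
t 21.73 local x,y mm 3.3 -5.0 z 0.261 psi -0.3162 F loc 0.07 0.15 -1.59 T [ 0.005 -0.011 -0.031]
```

View pics/i1z.png

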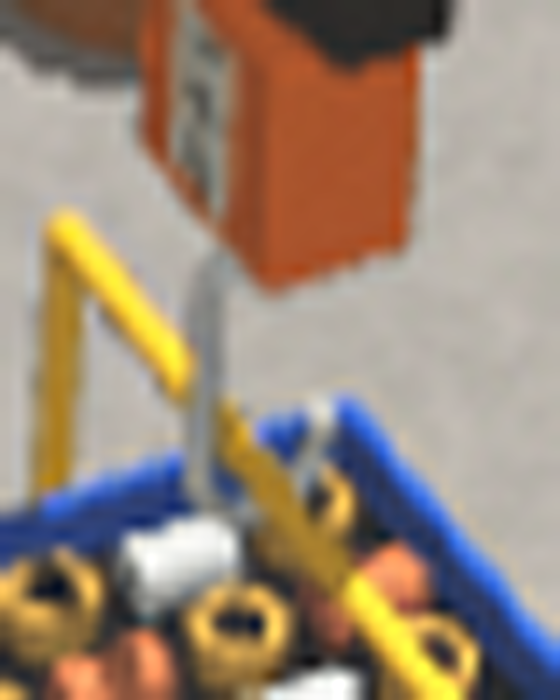

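The tip is now at (322,400), where y = 0 predicts about (327,398). I raise again.

drive_tool(
  steps=[
    [[0,0,-1],0],
    [[0,0,-2],0],
    [[0,0,-3],0],
    [[0,0,-4],0],
    [[0,0,-4],0],
    [[0,0,-4],0],
    [[0,0,-4],0],
    [[0,0,-3],0],
  ],
)

```text
time: 22.4
tool_pos: [0.4771, -0.2191, 0.2859]
tcp_rot: [-2.543, -1.844, 0.001]
wrist_force: [0.3, 1.1, -5.4]
width: 0.296
```

drive_tool(
  steps=[
    [[0,0,-2],0],
    [[0,0,-2],0],
    [[0,0,-1],0],
    [[0,0,-1],0],
    [[0,0,-1],0],
    [[0,0,-1],0],
    [[0,0,0],0],
  ],
)

```text
time: 22.98
tool_pos: [0.4772, -0.2191, 0.2938]
tcp_rot: [-2.543, -1.844, 0.0]
wrist_force: [0.1, -0.8, -6.8]
width: 0.293
```

```bash
python3 look.py i2 5
```

```text
t 23.23 local x,y mm 3.1 -4.9 z 0.2937 psi -0.316 F loc -0.08 0.09 -7.4 T [ 0.063 -0.019 -0.009]
```

drive_tool(
  steps=[
    [[0,0,-1],0],
    [[0,0,-1],0],
    [[0,0,-1],0],
    [[0,0,-1],0],
    [[0,0,-1],0],
    [[0,0,0],0],
  ],
)

```text
time: 23.73
tool_pos: [0.4774, -0.2193, 0.2991]
tcp_rot: [2.543, 1.844, 0.0]
wrist_force: [0.3, -0.9, -8.8]
width: 0.296
```

```bash
python3 look.py i3 5
```

```text
t 23.98 local x,y mm 3.2 -4.9 z 0.2989 psi -0.3161 F loc 0.1 0.08 -8.53 T [-0.032 -0.037 -0.001]
```

View pics/i3.png

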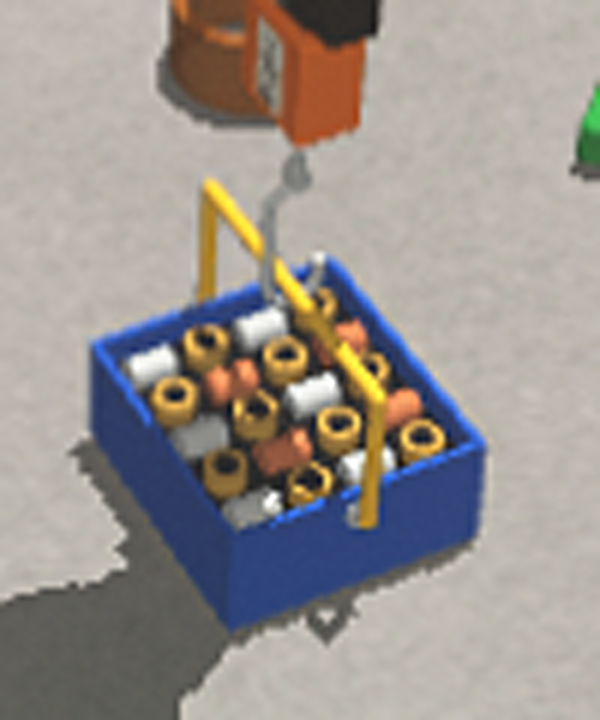

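The pull is 7.1 N and the tub is just coming off: its left corner went from (88,345) to (93,345). I continue gently.

drive_tool(
  steps=[
    [[0,0,-1],0],
    [[0,0,-1],0],
    [[0,0,-1],0],
    [[0,0,-1],0],
    [[0,0,-1],0],
    [[0,0,-1],0],
    [[0,0,-1],0],
    [[0,0,-1],0],
  ],
)

```text
time: 24.65
tool_pos: [0.4773, -0.2192, 0.307]
tcp_rot: [2.543, 1.844, 0.0]
wrist_force: [-0.0, -0.8, -8.2]
width: 0.296
```

drive_tool(
  steps=[
    [[0,0,-1],0],
    [[0,0,-1],0],
    [[0,0,-1],0],
    [[0,0,-1],0],
    [[0,0,-1],0],
    [[0,0,-0.5],0],
    [[0,0,0],0],
  ],
)

```text
time: 25.23
tool_pos: [0.4774, -0.2192, 0.3126]
tcp_rot: [2.543, 1.844, 0.0]
wrist_force: [0.3, 0.6, -8.7]
width: 0.296
```

```bash
python3 look.py i4 5
```

```text
t 25.48 local x,y mm 3.2 -4.9 z 0.3124 psi -0.316 F loc 0.31 0.15 -8.46 T [-0.008 -0.022 -0.   ]
```

View pics/i4.png

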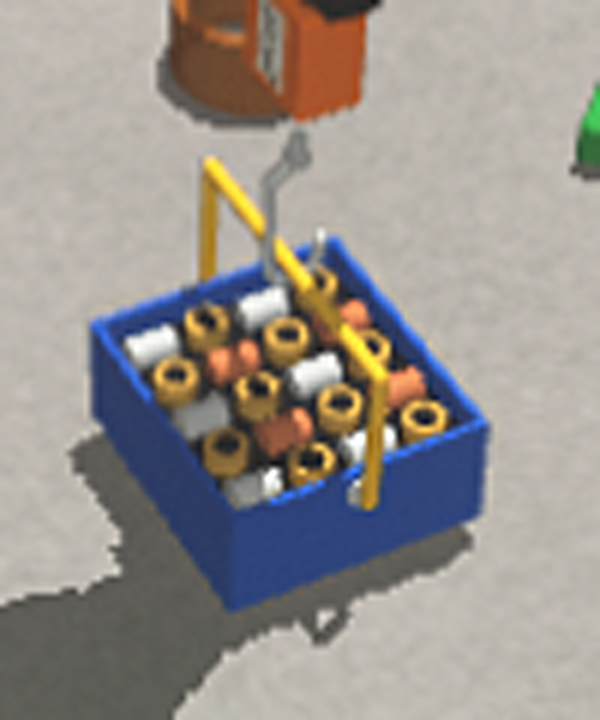

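The tub hangs with a steady pull of about 7.0 N, or 0.71 kg. I check clearance and level from the corners.

```bash
python3 - <<'E'
from look import *
from scipy.optimize import least_squares
im=cv2.imread('pics/i4_full.png')[:,:,::-1]; im1=cv2.imread('pics/g5_full.png')[:,:,::-1]
c1=cv2.resize(im1[295:360,325:405],None,fx=7,fy=7,interpolation=cv2.INTER_CUBIC)[:,:,::-1]
c2=cv2.resize(im[280:358,325:405],None,fx=7,fy=7,interpolation=cv2.INTER_CUBIC)[:,:,::-1]
cv2.imwrite('pics/j1.png',c2);cv2.imwrite('pics/j0.png',c1)
E
```

```text
(no output)
```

View pics/j1.png

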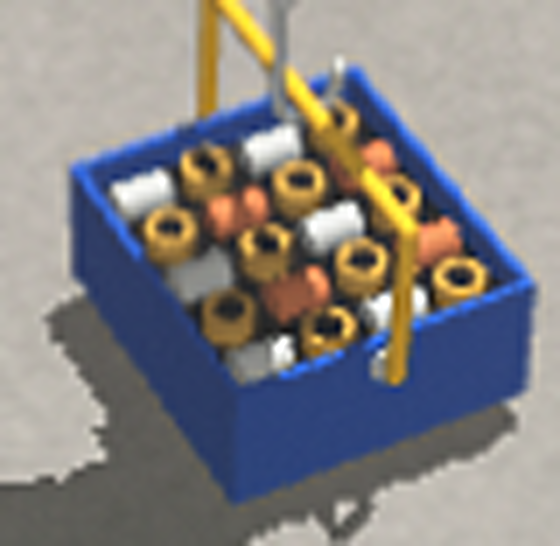

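View pics/j0.png

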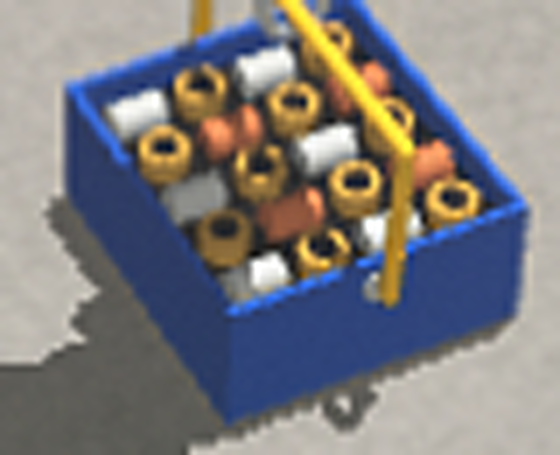

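The corners moved uniformly by about (+5, -28) crop pixels, with no visible tilt: roughly 15 mm of rise and 2 mm along +x. I hold still for over a second.

drive_tool(
  steps=[
    [[0,0,0],0],
    [[0,0,0],0],
    [[0,0,0],0],
    [[0,0,0],0],
    [[0,0,0],0],
    [[0,0,0],0],
    [[0,0,0],0],
    [[0,0,0],0],
  ],
)

```text
time: 26.15
tool_pos: [0.4773, -0.2192, 0.3124]
tcp_rot: [2.543, 1.844, -0.0]
wrist_force: [0.2, 0.1, -8.0]
width: 0.296
```

drive_tool(
  steps=[
    [[0,0,0],0],
    [[0,0,0],0],
    [[0,0,0],0],
    [[0,0,0],0],
    [[0,0,0],0],
    [[0,0,0],0],
    [[0,0,0],0],
    [[0,0,0],0],
  ],
)

```text
time: 26.82
tool_pos: [0.4773, -0.2192, 0.3124]
tcp_rot: [2.543, 1.844, 0.0]
wrist_force: [-0.3, -0.1, -8.0]
width: 0.297
```

```bash
python3 look.py k1 6; python3 - <<'E'
from look import *
im=cv2.imread('pics/k1_full.png')[:,:,::-1]
a=cv2.imread('pics/i4_full.png')[:,:,::-1]; print('max change', np.abs(im.astype(int)-a)[270:360,325:405].mean())
# rigid shift of tub by template: crop of near faces of tub from g5
b=cv2.imread('pics/g5_full.png')[:,:,::-1]
def up(i): return cv2.resize(i,None,fx=8,fy=8,interpolation=cv2.INTER_CUBIC)
out=[]
for (x,y,w,h) in ((333,305,14,14),(352,330,14,20),(392,318,12,12),(335,312,60,30)):
    t=up(b[y:y+h,x:x+w]); s=up(im[y-10:y+h+4,x-5:x+w+5]); r=cv2.matchTemplate(s,t,cv2.TM_CCOEFF_NORMED); _,v,_,l=cv2.minMaxLoc(r); out.append((l[0]/8-5,l[1]/8-10,round(v,2)))
print(out)
P0=proj('side',place(q[:3],[(0,0,.06)]))[0]
for n,d in(('z10',(0,0,.07)),('x10',(.01,0,.06)),('y10',(0,.01,.06))): print(n,proj('side',place(q[:3],[d]))[0]-P0)
E
```

```text
t 27.12 local x,y mm 3.2 -4.9 z 0.3124 psi -0.316 F loc 0.12 0.12 -8.74 T [-0.024 -0.003  0.001]
max change 2.176851851851852
[(0.625, -3.625, 0.98), (1.0, -3.375, 0.87), (0.875, -3.875, 0.99), (0.75, -3.75, 0.92)]
z10 [ 0.12564015 -2.6260525 ]
x10 [ 3.17856126 -1.15336322]
y10 [-1.76776959 -2.273283  ]
```

The hold lasted about 1.9 s, still and level, 13 to 15 mm clear by image and by spring. Now I lower softly, drifting back the roughly 2 mm along -x.

drive_tool(
  steps=[
    [[0,-0.2,0.5],0],
    [[0,-0.2,1],0],
    [[0,-0.2,1],0],
    [[0,-0.2,1],0],
    [[0,-0.2,1],0],
    [[0,-0.2,1],0],
    [[0,-0.2,1],0],
    [[0,-0.2,1],0],
  ],
)

```text
time: 27.78
tool_pos: [0.4758, -0.2187, 0.3048]
tcp_rot: [-2.543, -1.844, -0.0]
wrist_force: [0.5, 0.3, -8.1]
width: 0.298
```

drive_tool(
  steps=[
    [[0,-0.2,1],0],
    [[0,-0.1,1],0],
    [[0,0,0.8],0],
    [[0,0,0.8],0],
    [[0,0,0.8],0],
    [[0,0,0.8],0],
    [[0,0,0.8],0],
    [[0,0,0.8],0],
  ],
)

```text
time: 28.45
tool_pos: [0.4756, -0.2186, 0.2981]
tcp_rot: [2.543, 1.844, 0.0]
wrist_force: [0.4, -0.3, -7.9]
width: 0.299
```

drive_tool(
  steps=[
    [[0,0,0.8],0],
    [[0,0,0.8],0],
    [[0,0,0.8],0],
    [[0,0,1],0],
    [[0,0,1],0],
    [[0,0,1],0],
    [[0,0,1],0],
    [[0,0,0],0],
  ],
)

```text
time: 29.12
tool_pos: [0.4755, -0.2186, 0.2916]
tcp_rot: [-2.543, -1.844, 0.0]
wrist_force: [0.0, -0.7, -8.0]
width: 0.295
```

```bash
python3 look.py l1 5
```

```text
t 29.37 local x,y mm 1.3 -4.9 z 0.2917 psi -0.3161 F loc -0.2 -0.23 -7.53 T [-0.02  -0.073 -0.013]
```

View pics/l1.png

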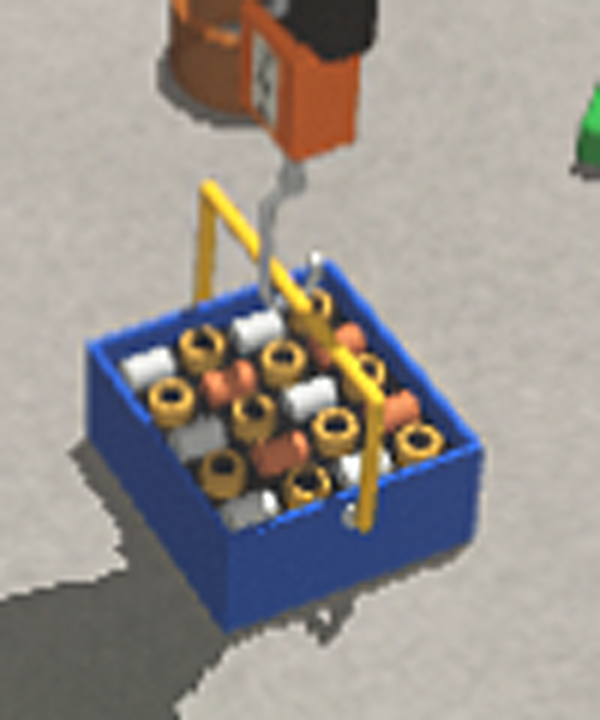

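The tub is back at its original corners: (88,345), (228,632) and (482,447). I unload and lower the hook free.

drive_tool(
  steps=[
    [[0,0,2],0],
    [[0,0,3],0],
    [[0,0,4],0],
    [[0,0,4],0],
    [[0,0,4],0],
    [[0,0,4],0],
    [[0,0,4],0],
    [[0,0,4],0],
  ],
)

```text
time: 30.03
tool_pos: [0.4758, -0.2188, 0.2629]
tcp_rot: [2.542, 1.844, 0.001]
wrist_force: [0.4, -0.2, -1.1]
width: 0.299
```

drive_tool(
  steps=[
    [[0,0,4],0],
    [[0,0,5],0],
    [[0,0,5],0],
    [[0,0,5],0],
    [[0,0,5],0],
    [[0,0,3],0],
    [[0,0,2],0],
    [[0,0,0],0],
  ],
)

```text
time: 30.7
tool_pos: [0.4752, -0.2185, 0.233]
tcp_rot: [-2.543, -1.844, 0.001]
wrist_force: [0.2, -0.6, -1.9]
width: 0.302
```

```bash
python3 look.py m1 4; python3 - <<'E'
from look import *
im=cv2.imread('pics/m1_full.png')[:,:,::-1]; crop(im,345,275,45,50,14,'pics/m1z.png')
E
```

```text
t 30.9 local x,y mm 1.4 -4.9 z 0.2338 psi -0.3161 F loc -0.11 0.02 -1.14 T [-0.014 -0.012 -0.004]
```

View pics/m1z.png

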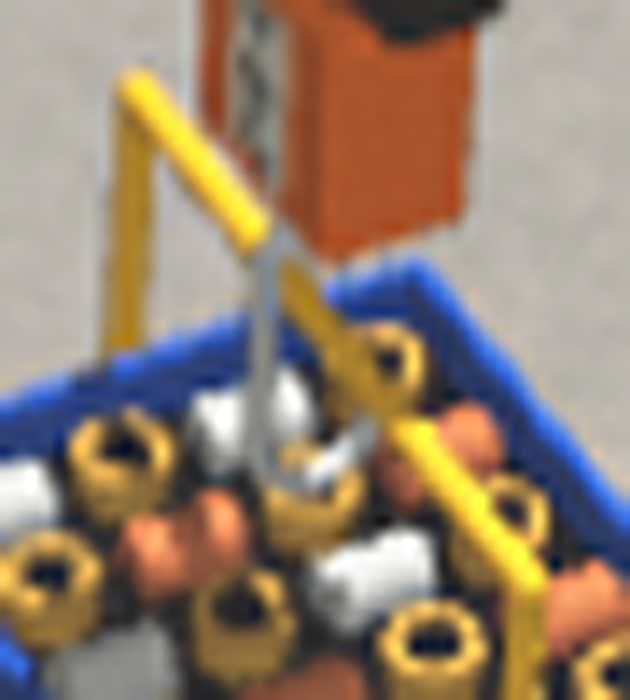

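The tip at (370,435) is below the bar, with about 11 mm of gap. I withdraw along -x.

drive_tool(
  steps=[
    [[0,-4,0],0],
    [[0,-6,0],0],
    [[0,-8,0],0],
    [[0,-8,0],0],
    [[0,-8,0],0],
    [[0,-8,0],0],
    [[0,-6,0],0],
    [[0,0,0],0],
  ],
)

```text
time: 31.57
tool_pos: [0.4285, -0.2032, 0.2337]
tcp_rot: [-2.543, -1.844, 0.0]
wrist_force: [-0.3, 0.6, -1.0]
width: 0.299
```

```bash
python3 look.py m2 3
```

```text
t 31.72 local x,y mm -46.9 -4.9 z 0.2339 psi -0.3162 F loc 0.64 -0.28 -1.23 T [-0.011 -0.006  0.011]
```

View pics/m2.png

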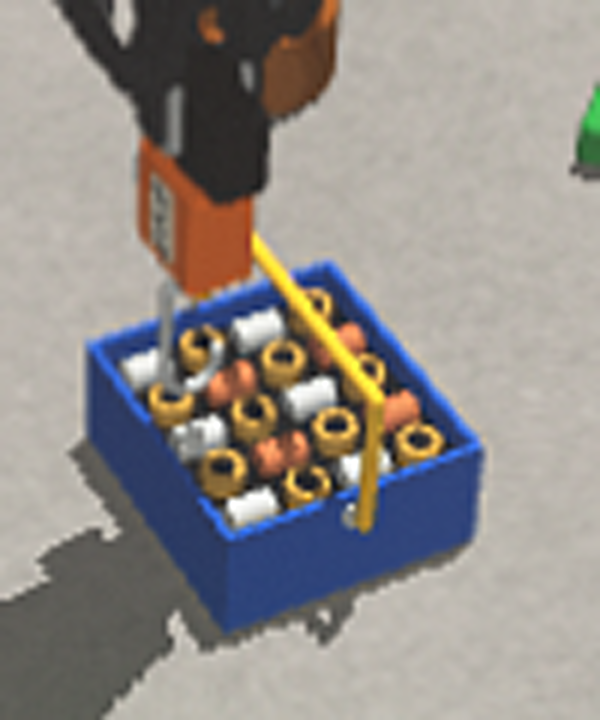

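The hook is clear of the handle, and the tub and handle are undisturbed. I raise and plan the return.

drive_tool(
  steps=[
    [[0,0,-6],0],
    [[0,0,-12],0],
    [[0,0,-14],0],
    [[0,0,-14],0],
    [[0,0,-12],0],
    [[0,0,-8],0],
    [[0,0,0],0],
  ],
)

```text
time: 32.3
tool_pos: [0.4313, -0.2044, 0.3028]
tcp_rot: [2.54, 1.842, 0.003]
wrist_force: [-0.4, -0.6, -0.9]
width: 0.293
```

```bash
cat > avg.py <<'E'
from plan import *
def avg(n=4,cam='side'):
    Ps=[];A=[];F=[];T=[]
    for i in range(n):
        im=bot.read_camera(cam); s=bot.read_state(); p,a,_=pose(s);Ps.append(p);A.append(a);F.append(s['wrist_force']);T.append(s['torque'])
    p=np.mean(Ps,0);a=np.mean(A);print('t',round(s['time'],2),p.round(4),a.round(4),'F',np.mean(F,0).round(2),'T',np.mean(T,0).round(3)); return im,p,a
E
python3 - <<'E'
from avg import *
im,p,a=avg(4)
show(plan((.506,.2236,.300),.0295,20,start=(p,a)))
E
```

```text
t 32.5 [ 0.43   -0.2037  0.2998] -0.316 F [-0.2   0.1  -1.41] T [ 0.036 -0.022  0.006]
[[[21.5,-3.0,-0.0],-0.99],[[21.5,-2.7,-0.0],-0.99],[[21.6,-2.3,-0.0],-0.99],[[21.6,-1.9,-0.0],-0.99],[[21.6,-1.5,-0.0],-0.99],[[21.7,-1.2,-0.0],-0.99],[[21.7,-0.8,-0.0],-0.99],[[21.7,-0.4,-0.0],-0.99]]
[[[21.7,-0.0,-0.0],-0.99],[[21.7,0.3,-0.0],-0.99],[[21.7,0.7,-0.0],-0.99],[[21.7,1.1,-0.0],-0.99],[[21.7,1.5,-0.0],-0.99],[[21.6,1.8,-0.0],-0.99],[[21.6,2.2,-0.0],-0.99],[[21.5,2.6,-0.0],-0.99]]
[[[21.5,3.0,-0.0],-0.99],[[21.4,3.3,-0.0],-0.99],[[21.4,3.7,-0.0],-0.99],[[21.3,4.1,-0.0],-0.99]]
```

drive_tool(
  steps=[
    [[10,-1.5,0],-0.99],
    [[21.5,-2.7,0],-0.99],
    [[21.6,-2.3,0],-0.99],
    [[21.6,-1.9,0],-0.99],
    [[21.6,-1.5,0],-0.99],
    [[21.7,-1.2,0],-0.99],
    [[21.7,-0.8,0],-0.99],
    [[21.7,-0.4,0],-0.99],
  ],
)

```text
time: 33.17
tool_pos: [0.4576, -0.0423, 0.2988]
tcp_rot: [-2.407, -2.017, 0.001]
wrist_force: [-0.4, 0.5, -1.0]
width: 0.293
```

drive_tool(
  steps=[
    [[21.7,0,0],-0.99],
    [[21.7,0.3,0],-0.99],
    [[21.7,0.7,0],-0.99],
    [[21.7,1.1,0],-0.99],
    [[21.7,1.5,0],-0.99],
    [[21.6,1.8,0],-0.99],
    [[21.6,2.2,0],-0.99],
    [[21.5,2.6,0],-0.99],
  ],
)

```text
time: 33.83
tool_pos: [0.4877, 0.1285, 0.2987]
tcp_rot: [-2.262, -2.178, 0.002]
wrist_force: [0.9, -0.2, -1.1]
width: 0.295
```

drive_tool(
  steps=[
    [[21.5,3.0,0],-0.99],
    [[21.4,3.3,0],-0.99],
    [[21.4,3.7,0],-0.99],
    [[21.3,4.1,0],-0.99],
    [[11.5,0,0],0],
    [[0,0,0],0],
    [[0,0,0],0],
  ],
)

```text
time: 34.42
tool_pos: [0.5027, 0.224, 0.2989]
tcp_rot: [-2.186, -2.255, 0.003]
wrist_force: [0.2, -0.3, -2.0]
width: 0.301
```

```bash
python3 - <<'E'
from avg import *
im,p,a=avg(6)
show(plan((.506,.2236,.299),.0295,1,start=(p,a)))
crop(im,230,130,80,100,7,'pics/n1.png')
E
```

```text
t 34.72 [0.5032 0.2229 0.2995] 0.0289 F [-0.3  -0.01 -1.1 ] T [ 0.004 -0.004  0.01 ]
[[[0.6,2.8,0.5],-0.03]]
```

View pics/n1.png

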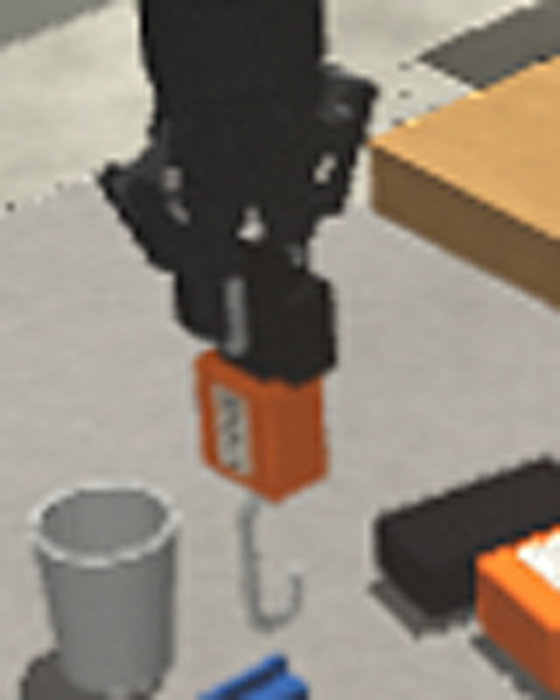

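drive_tool(
  steps=[
    [[0.7,2.9,0],0],
    [[0,0,0],0],
    [[0,0,0],0],
  ],
)

```text
time: 34.97
tool_pos: [0.5066, 0.2242, 0.2998]
tcp_rot: [2.189, 2.253, 0.0]
wrist_force: [-0.6, 0.9, -1.5]
width: 0.297
```

```bash
python3 - <<'E'
from avg import *
im,p,a=avg(6)
show(plan((.5061,.2237,.299),.0295,1,start=(p,a)))
d=cv2.imread('pics/d0.png')[:,:,::-1]
x,y,w,h=255,175,30,48
r=cv2.matchTemplate(cv2.resize(im[y-4:y+h+4,x-4:x+w+4],None,fx=8,fy=8,interpolation=cv2.INTER_CUBIC),cv2.resize(d[y:y+h,x:x+w],None,fx=8,fy=8,interpolation=cv2.INTER_CUBIC),cv2.TM_CCOEFF_NORMED);_,v,_,l=cv2.minMaxLoc(r);print('shift vs lift-out px',l[0]/8-4,l[1]/8-4,v)
E
```

```text
t 35.27 [0.5064 0.2244 0.2997] 0.0294 F [-0.05  0.19 -1.49] T [ 0.026 -0.017 -0.019]
[[[-0.7,-0.3,0.7],-0.01]]
shift vs lift-out px 0.0 -0.625 0.994117021560669
```

drive_tool(
  steps=[
    [[-0.5,-0.3,4],0],
    [[0,0,10],0],
    [[0,0,14],0],
    [[0,0,14],0],
    [[0,0,14],0],
    [[0,0,12],0],
    [[0,0,10],0],
    [[0,0,10],0],
  ],
)

```text
time: 35.93
tool_pos: [0.5058, 0.2238, 0.2103]
tcp_rot: [-2.188, -2.254, 0.001]
wrist_force: [0.7, -0.3, -1.1]
width: 0.302
```

drive_tool(
  steps=[
    [[0,0,10],0],
    [[0,0,8],0],
    [[0,0,7],0],
    [[0,0,5],0],
    [[0,0,4],0],
    [[0,0,3],0],
    [[0,0,0],0],
  ],
)

```text
time: 36.52
tool_pos: [0.5059, 0.2239, 0.1742]
tcp_rot: [-2.188, -2.254, 0.001]
wrist_force: [-0.2, -0.2, -1.3]
width: 0.295
```

```bash
python3 - <<'E'
from avg import *
im,p,a=avg(5)
crop(im,240,190,70,80,7,'pics/n2.png')
E
```

```text
t 36.77 [0.5063 0.2241 0.1751] 0.0295 F [ 0.16  0.14 -1.48] T [ 0.011 -0.01   0.01 ]
```

View pics/n2.png

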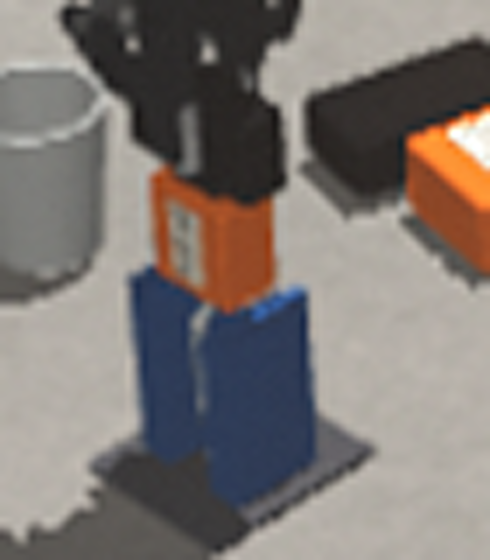

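The hook is in the gap, with no contact force and about 10 mm to go.

drive_tool(
  steps=[
    [[0,0,1.5],0],
    [[0,0,1.5],0],
    [[0,0,1.5],0],
    [[0,0,1.5],0],
    [[0,0,1],0],
    [[0,0,1],0],
    [[0,0,0],0],
  ],
)

```text
time: 37.35
tool_pos: [0.5059, 0.2239, 0.1663]
tcp_rot: [-2.188, -2.254, 0.001]
wrist_force: [-0.8, 0.2, -1.2]
width: 0.295
```

```bash
python3 -c "
from avg import *
avg(5)"
```

```text
t 37.6 [0.5061 0.224  0.1667] 0.0295 F [-0.02  0.01 -1.5 ] T [ 0.    -0.02   0.027]
```

drive_tool(
  steps=[
    [[0,0,1],0],
    [[0,0,0.7],0],
    [[0,0,0],0],
  ],
)

```text
time: 37.85
tool_pos: [0.506, 0.2239, 0.1648]
tcp_rot: [-2.188, -2.254, 0.0]
wrist_force: [0.4, -0.8, -1.8]
width: 0.296
```

```bash
python3 -c "
from avg import *
im,p,a=avg(5)
crop(im,240,190,70,80,7,'pics/n3.png')"
```

```text
t 38.1 [0.506  0.2239 0.1649] 0.0295 F [-0.19  0.21 -1.52] T [-0.013 -0.016 -0.005]
```

View pics/n3.png

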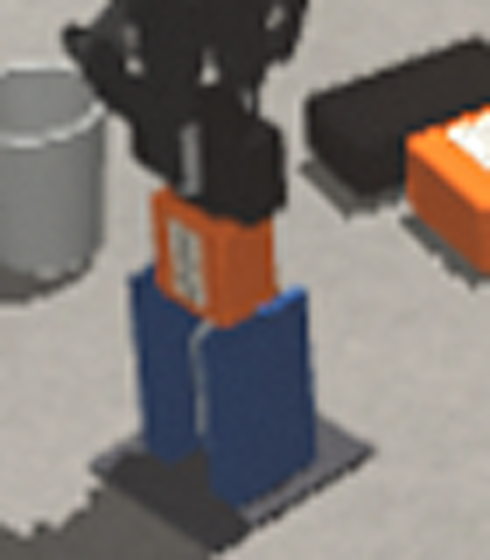

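It looks as it did at the start, but the hand still carries the weight. I lower by half millimetres until the stand takes it.

drive_tool(
  steps=[
    [[0,0,0.5],0],
    [[0,0,0],0],
    [[0,0,0],0],
  ],
)

```text
time: 38.35
tool_pos: [0.5062, 0.224, 0.1648]
tcp_rot: [2.188, 2.254, 0.0]
wrist_force: [-1.0, -0.9, 0.8]
width: 0.292
```

```bash
python3 -c "
from avg import *
avg(5)"
```

```text
t 38.6 [0.5062 0.224  0.1648] 0.0295 F [-0.8  -0.57  1.31] T [-0.059  0.148  0.002]
```

drive_tool(
  steps=[
    [[0,0,0.5],0],
    [[0,0,0],0],
    [[0,0,0],0],
  ],
)

```text
time: 38.85
tool_pos: [0.5062, 0.224, 0.1648]
tcp_rot: [2.188, 2.254, 0.001]
wrist_force: [-2.1, -1.3, 5.3]
width: 0.298
```

```bash
python3 -c "
from avg import *
avg(5)"
```

```text
t 39.1 [0.5062 0.224  0.1647] 0.0295 F [-2.4  -0.67  5.35] T [-0.139  0.461  0.035]
```

Seated: the stand pushes back. I ease off the half millimetre and open.

drive_tool(
  steps=[
    [[0,0,-0.5],0],
    [[0,0,0],0],
  ],
)

```text
time: 39.27
tool_pos: [0.5062, 0.224, 0.1648]
tcp_rot: [2.188, 2.254, 0.001]
wrist_force: [-2.0, -0.0, 4.2]
width: 0.296
```

drive_tool(
  steps=[
    [[0,0,0],0],
    [[0,0,0],0],
    [[0,0,0],0],
    [[0,0,0],0],
    [[0,0,0],0],
    [[0,0,0],0],
  ],
  jaw=0.8,
)

```text
time: 39.77
tool_pos: [0.506, 0.2239, 0.1643]
tcp_rot: [-2.188, -2.254, 0.0]
wrist_force: [-0.2, -0.0, 0.2]
width: 0.799
```

```bash
python3 -c "
from avg import *
im,p,a=avg(3);st()
crop(im,240,170,70,90,7,'pics/n4.png')"
```

```text
t 39.92 [0.5061 0.2239 0.1644] 0.0295 F [ 0.01 -0.27 -0.03] T [-0.018 -0.016  0.03 ]
t 39.92 p [0.5061 0.2239 0.1645] psi 0.0295 tilt [ 0. -0. -1.] F [ 0.37  0.15 -0.53] T [-0.037 -0.013  0.1  ] w 0.799
```

View pics/n4.png

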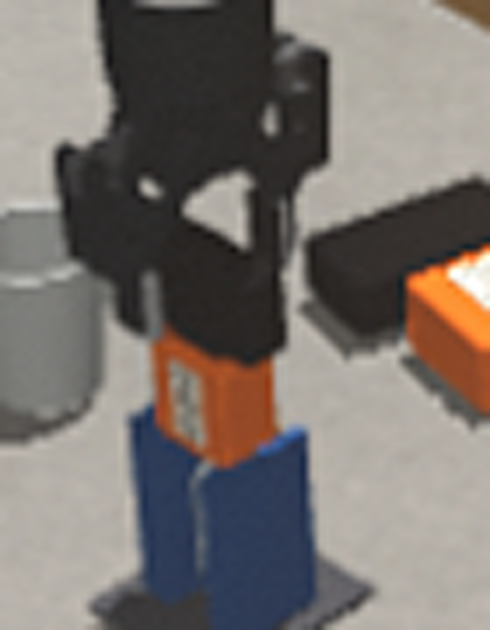

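The hand is open and free of the grip. I rise straight up and away.

drive_tool(
  steps=[
    [[0,0,-6],0],
    [[0,0,-12],0],
    [[0,0,-20],0],
    [[0,0,-25],0],
    [[0,0,-25],0],
    [[0,0,-20],0],
    [[0,0,-10],0],
    [[0,0,0],0],
  ],
)

```text
time: 40.58
tool_pos: [0.508, 0.2247, 0.287]
tcp_rot: [2.186, 2.252, 0.01]
wrist_force: [0.2, 0.1, -0.3]
width: 0.799
```

drive_tool(
  steps=[
    [[15,-15,0],0],
    [[25,-25,0],0],
    [[25,-25,0],0],
    [[25,-25,0],0],
    [[15,-15,0],0],
    [[0,0,0],0],
    [[0,0,0],0],
  ],
)

```text
time: 41.17
tool_pos: [0.3968, 0.326, 0.2812]
tcp_rot: [2.185, 2.257, -0.003]
wrist_force: [0.9, -1.1, -0.1]
width: 0.803
```

```bash
python3 - <<'E'
from avg import *
im,p,a=avg(2); t=bot.read_camera('top')
cv2.imwrite('pics/z_side.png',im[:,:,::-1]);cv2.imwrite('pics/z_top.png',t[:,:,::-1])
crop(im,240,190,70,80,7,'pics/z1.png')
s0=cv2.imread('pics/side0.png')[:,:,::-1]; t0=cv2.imread('pics/top0.png')[:,:,::-1]
def up(i): return cv2.resize(i,None,fx=8,fy=8,interpolation=cv2.INTER_CUBIC)
for nm,A,B,(x,y,w,h) in (('grip side',s0,im,(256,197,26,40)),('tub side',s0,im,(333,315,66,42)),('tub top',t0,t,(378,262,50,42))):
    r=cv2.matchTemplate(up(B[y-4:y+h+4,x-4:x+w+4]),up(A[y:y+h,x:x+w]),cv2.TM_CCOEFF_NORMED);_,v,_,l=cv2.minMaxLoc(r);print(nm,l[0]/8-4,l[1]/8-4,round(v,3))
E
```

```text
t 41.27 [0.3979 0.3253 0.2815] 0.0302 F [ 0.26 -0.2   0.08] T [-0.032 -0.016 -0.008]
grip side 0.0 -0.125 0.997
tub side 0.0 0.0 0.918
tub top 0.0 -0.125 0.792
```

View pics/z_side.png

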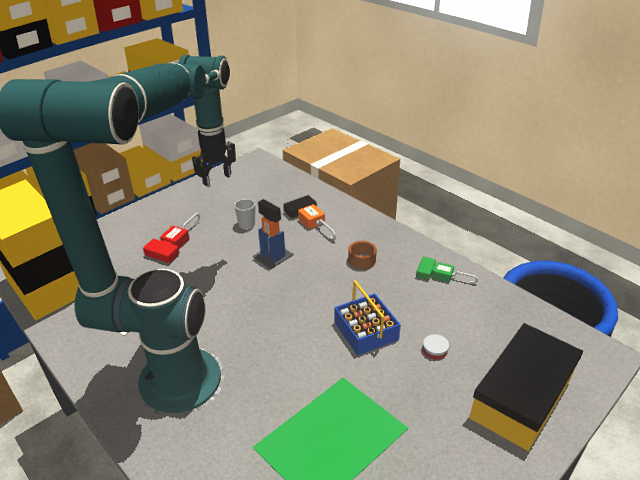

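View pics/z1.png

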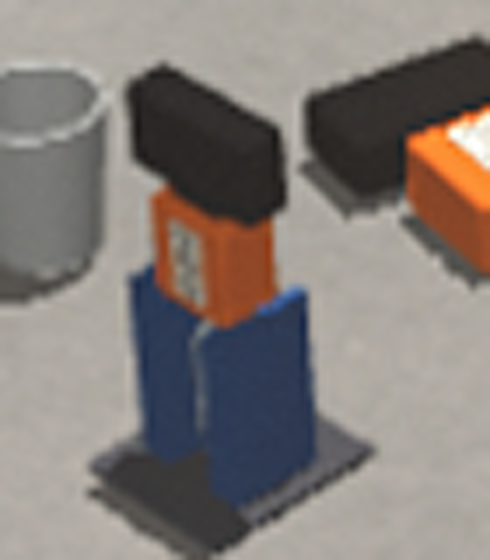

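View pics/z_top.png

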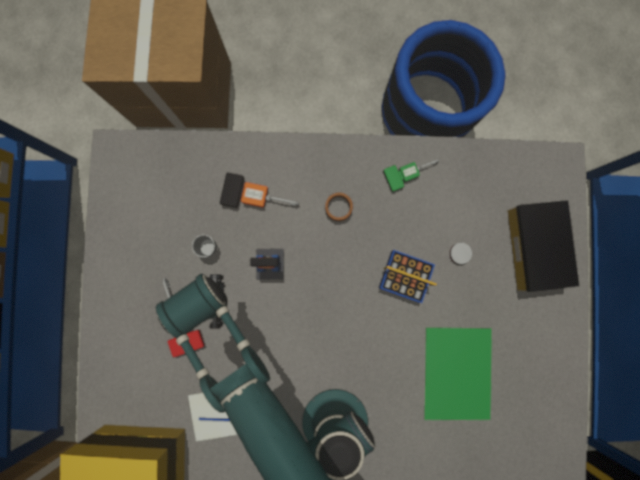

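The scale at (270,230) and the tub at (367,322) match the first pictures to about 0.1 px. The bystanders are where they were, and the hand is clear. I hand in.

```bash
python3 -c "
from workcell import bot
print(bot.finish_job())"
```

```text
the job is handed in; nothing more can be done
None
```

The tub is weighed at about 0.72 kg (7.0 to 7.3 N of pull while hanging). It is back where it stood, and the scale is back in its stand. I handed in at about 41 s; no verdict is reported.

- **Catching the handle:** I felt upward with the hook at 0.5 to 0.7 N, which put the lean at about 0.41 rad to +x. I pulled up at 2.3 N before swinging the handle upright.
- **Weighing:** The tub hung level and still for about 1.9 s, 13 to 15 mm clear of the counter.
- **Last checks:** Compared with the first pictures, the scale and tub match to about 0.1 px in the side camera, and the tub does in the top one too. The bystanders look unmoved, and the hand was open and clear.
- **Disagreements and departures:**
  - The side and top calibrations differed by about 5 mm at the tub. I therefore slackened the hook once and shifted it 5 mm along the bar before the actual lift.
  - At lift-off the tub moved about 2 mm along +x. I took that back while lowering.
  - The handle now stands upright, not leaning as at the start.

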